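# Interlock rinsed channel guards on the drying rack and restart its blower

### The arm

A 7-joint arm with a two-finger parallel gripper is mounted at the origin on the work surface. World frame = base frame: x ahead of the robot, y to its left, z up, the work surface at z = 0. Lengths are in m, angles in rad, forces in N, time in s.
With the tool pointing down it reaches from about 0.425 to 0.925 m from the base axis. Payload 6.8 kg.
Tool frame: the origin (TCP) lies at the very end of the fingers, on their centre line; the grasp point (between the pads) lies 19 mm behind it; y points along the fingers, z is the direction in which the jaws open and shut, and the axes are right-handed (so a half turn about y gives the same grasp; the last joint's range is limited). The gripper opens to 85 mm and grips with 20 to 120 N. Pads are 22 mm wide; open, the fingers measure 114 mm over their backs; the gripper's body (76 mm by 85 mm) begins 54 mm behind the grasp point. The pads swing forward as they close: fully open they stand 13 mm farther back than shut.
Start: joints at [-1.395, 0.477, 0.022, 1.555, -0.011, 1.109, -0.083], TCP at [0.189, 0.648, 0.231] pointing down, gripper open.
Joint ranges: [-2.96, 2.96], [-0.34, 2.1], [-1.41, 1.46], [0.24, 2.44], [-1.37, 4.51], [0.17, 1.92], [-2.96, 2.96]. Speed limits (rad/s): [2.39, 2.39, 3.14, 3.14, 3.14, 3.14, 3.14].

### API

Orientations are given as a rotation vector (axis times angle).
In Python, from bench import r gives the robot as it stands.
- The arm moves only by the tool drive_tool, never from a script. Its argument "series" is a list of rows, each a list of 7 numbers: the shift along the tool's x, y, z in mm, then the turn, a rotation vector about the tool's x, y, z in degrees, then the finger opening in mm, from 0 to 85.4. In form: [[tx, ty, tz, wx, wy, wz, grip], ...]. A call has 1 to 5 rows; each row is the pose to reach, as a shift and turn from the pose measured when the call began, along the tool's axes at that moment; what a row does not reach only later rows make up. A row lasts 1/10 s, in which the tool goes at most 50 mm and 8.59 degrees, less where a joint would pass 70% of its speed; a pose out of reach is approached as far as the arm can. A call with a gripper value outside its range is refused whole. The fingers move at their own pace and stop on an object; "squeeze" is the grip in N (left out, the last holds). Time passes only in rows, so rows that repeat a pose let the fingers close. It gives the time, the measured TCP pose, the force and the opening at its end, in the units of the state.
- r.get_obs(): the state, without advancing time (a new reading comes with each control period).
- r.grab_frame(name): name is "side" or "top" or "wrist"; returns a dict with "frame" (420x560x3 uint8, blue, green, red), "intrinsics" (3x3 intrinsics, pixels), "distortion" ([k1, k2, p1, p2, k3] as OpenCV has them; the pictures are not rectified), "rvec" (rotation vector, rad) and "tvec" (3), from world to camera coordinates, as OpenCV has them. Camera axes: x right, y down, z forward; pixel columns grow to the right and rows downward; lengths in m; the calibration is good to about 2 mm. A picture is of the moment at which its call begins. There is no depth.
- r.hand_in(): hands the job in, once; it reports no verdict.
The state is a dict: "clock": time; "joints": joint angles; "qvel": joint speeds; "tau": joint torques, N m; "tcp_pos": TCP position; "orientation": TCP orientation; "contact_force": force on the tool from outside, world axes, zero at the start; "moment": the same for the moment, N m; "grip_width": finger opening in m.
Only numpy, scipy, OpenCV 4.12 (cv2) and the standard library are available. Lean on these libraries where they do the work, as an engineer would, in place of code of your own. Each camera call takes 0.05 s, during which the arm holds its last target.

### The job

The rinsed blue aluminium channels are to dry on the blower rack. First slide the blower's little recessed switch off with a fingertip (towards the robot, red dot). Then lay every open-up channel squarely in a rack bay, starting next to the dark fixed end channel and leaving no bay empty in between, and set every open-down channel over two neighbouring open-up ones (the fixed one counts) so that one of its flanges stands in each trough, lying level, straight and with the ends about in line; only when all are stacked slide the switch fully back on (away from the robot, green dot), leaving the vials, beaker and can where they are.

Things in the scene. Friction and masses are not known exactly. Their poses are not given: they have to be found in the camera images.
- rack: Fixed grey drying rack with a white blower housing at its right (-y) end. Base plate 150 (x) by 400 (y), 12 thick; from +y to -y it carries the fixed dark end channel, bays 1, 2 and 3, and the housing (150 x 60, top 50 above the bench). Origin on the bench, z up; x points away from the robot, y along the row to its left. Placed anew each time, turned a little.
- end_channel (a point): Point on the rack's floor (12 above the bench) under the centre of the fixed dark steel open-up end channel, which has the same section and length as the loose ones. Same axes as the rack.
- bay1 (a point): Point on the rack's floor at the centre of bay 1, next to the fixed end channel. A bay takes one open-up channel lying along the rack's x; it is 60 wide (y) between two yellow ribs that are 20 wide and 6 tall, and open at the ends. Bay centres are 80 apart, so channels in neighbouring bays stand 26 apart. Same axes as the rack.
- bay2 (a point): Point on the rack's floor at the centre of bay 2, the middle one. A bay takes one open-up channel lying along the rack's x; it is 60 wide (y) between two yellow ribs that are 20 wide and 6 tall, and open at the ends. Bay centres are 80 apart, so channels in neighbouring bays stand 26 apart. Same axes as the rack.
- bay3 (a point): Point on the rack's floor at the centre of bay 3, next to the blower housing (channel to housing 38). A bay takes one open-up channel lying along the rack's x; it is 60 wide (y) between two yellow ribs that are 20 wide and 6 tall, and open at the ends. Bay centres are 80 apart, so channels in neighbouring bays stand 26 apart. Same axes as the rack.
- span1 (a point): Point on the rack's floor midway between the end channel and bay 1: where the centre of an open-down channel comes that bridges them (its underside then 4 above the rack's floor, on the webs of the two lower channels). It must straddle the two adjacent flanges, 34 over both, with its own two flanges, 46 apart inside. Open-down channels on neighbouring spans stand 26 apart. Same axes as the rack.
- span2 (a point): Point on the rack's floor midway between bay 1 and bay 2: where the centre of an open-down channel comes that bridges them (its underside then 4 above the rack's floor, on the webs of the two lower channels). It must straddle the two adjacent flanges, 34 over both, with its own two flanges, 46 apart inside. Open-down channels on neighbouring spans stand 26 apart. Same axes as the rack.
- span3 (a point): Point on the rack's floor midway between bay 2 and bay 3: where the centre of an open-down channel comes that bridges them (its underside then 4 above the rack's floor, on the webs of the two lower channels). It must straddle the two adjacent flanges, 34 over both, with its own two flanges, 46 apart inside. Open-down channels on neighbouring spans stand 26 apart. Same axes as the rack.
- switch (a joint): Slide switch of the blower, m of travel along the rack's +x: 0 = off (towards the robot, red dot), 0.020 = on (away, green dot). It starts on or nearly on, takes about 2 N to slide and stays where it is left.
- switch_knob (a point): Top centre of the orange switch knob, flush with the housing's top 50 above the bench; moves with the switch. The knob is 12 (x) by 20 (y) and stands 8 tall in a black slot 120 (x) by 30 (y) and 8 deep, centred on the middle of the knob's travel, with a solid floor: put shut fingertips into the slot beside the knob, 2 or 3 above its floor, and push it along.
- up1: Loose blue-anodised aluminium channel section lying open side up: 90 long, 54 wide over the flanges, 30 tall, walls 4 thick, about 100 g. Origin: centre of the underside; x along its length, y across the flanges, z up. Grip across the 54 mm. May be absent.
- up2: Loose blue-anodised aluminium channel section lying open side up: 90 long, 54 wide over the flanges, 30 tall, walls 4 thick, about 100 g. Origin: centre of the underside; x along its length, y across the flanges, z up. Grip across the 54 mm. May be absent.
- up3: Loose blue-anodised aluminium channel section lying open side up: 90 long, 54 wide over the flanges, 30 tall, walls 4 thick, about 100 g. Origin: centre of the underside; x along its length, y across the flanges, z up. Grip across the 54 mm. May be absent.
- down1: Loose blue-anodised aluminium channel section, the same section as the others but lying open side down (flat web on top): 90 long, 54 wide, 30 tall, walls 4 thick, about 100 g. Origin: centre of its lower plane (level with the lower edges of the flanges); x along its length, y across the flanges, z up. Grip across the 54 mm near the top.
- down2: Loose blue-anodised aluminium channel section, the same section as the others but lying open side down (flat web on top): 90 long, 54 wide, 30 tall, walls 4 thick, about 100 g. Origin: centre of its lower plane (level with the lower edges of the flanges); x along its length, y across the flanges, z up. Grip across the 54 mm near the top.
- can: Red drink can, 66 across, 115 tall, standing; leave it alone. Origin under its centre.
- vial1: Amber vial, 24 across, 45 tall, standing among the channels; leave it alone. Origin under its centre.
- vial2: Second amber vial, the same; leave it alone.
- beaker: Glass beaker, 70 across, 85 tall; leave it alone. Origin under its centre.
Mind the look-alikes: they are no part of the job. Leave any orange look-alike of the down1 alone. Leave any turquoise look-alike of the up2 alone.

How it is judged:
By the outcome, as a careful person would: the job done as asked, in the order asked, and still so for the second after the job is handed in, with the robot touching nothing.
Of up1, up2, up3 only 2 to 3 are there at a start; the rules pass over those that are not, and their reading is None.
At some moment in a run one of up1, up2, up3, down1, down2 may be knocked a few centimetres aside while the robot is not near it.
It also fails if it takes over 210 s, if anything falls off the work surface, if the arm or the gripper's body presses on something with over 40 N, if the wrist force passes 120 N, or if a joint passes its speed limit or range.

## Working session

There is one attempt and no reset: what is moved stays moved. The work goes in short steps, Python scripts to look and compute and a tool call to move; the robot and the scene stay as the last step left them, time stands still between calls to the robot, and variables do not carry over. Pictures are saved under pics/ and viewed, and the job is handed in when it is done.

Besides the shell and the picture viewer there is one more tool, called after "Request:" as name(argument=value, ...), one argument or row to a line, values as JSON. drive_tool: Moves the arm, as the interface text tells. Its arguments: {"type":"object","properties":{"series":{"type":"array","items":{"type":"array","items":{"type":"number"}}},"squeeze":{"type":"number"}},"required":["series"]}

```bash
ls; mkdir -p pics
cat > h.py <<'E'
import numpy as np, cv2
from scipy.spatial.transform import Rotation as R
from bench import r
def save(name,fn):
    f=r.grab_frame(name); cv2.imwrite('pics/'+fn,f['frame']); np.savez('pics/'+fn+'.npz',**{k:np.array(v) for k,v in f.items()}); return f
def load(fn): return dict(np.load('pics/'+fn+'.npz'))
def ray(f,uv,z):
    uv=np.array(uv,float).reshape(-1,1,2)
    n=cv2.undistortPoints(uv,f['intrinsics'],f['distortion']).reshape(-1,2)
    Rm=cv2.Rodrigues(np.array(f['rvec'],float))[0]; t=np.array(f['tvec'],float).reshape(3)
    c=-Rm.T@t; d=np.c_[n,np.ones(len(n))]@Rm
    return c+d*((z-c[2])/d[:,2])[:,None]
def proj(f,P):
    return cv2.projectPoints(np.array(P,float).reshape(-1,3),np.array(f['rvec'],float),np.array(f['tvec'],float),f['intrinsics'],f['distortion'])[0].reshape(-1,2)
E
python3 - <<'E'
from h import *
for n in ['top','side','wrist']:
    f=save(n,n+'0.png'); Rm=cv2.Rodrigues(np.array(f['rvec'],float))[0]; print(n,-Rm.T@np.array(f['tvec']).reshape(3))
o=r.get_obs(); print(o['clock'],o['tcp_pos'],R.from_rotvec(o['orientation']).as_matrix().round(3),o['grip_width'])
E
```

```text
pics
top [0.19908386 0.00353975 1.60037132]
side [ 0.30936608 -1.01327045  0.99989393]
wrist [0.11463569 0.66947399 0.37149979]
0.15 [0.18889264 0.64754834 0.23054194] [[ 0.96  -0.     0.28 ]
 [-0.28  -0.001  0.96 ]
 [ 0.    -1.    -0.001]] 0.0853904515716754
```

View images.

View pics/top0.png

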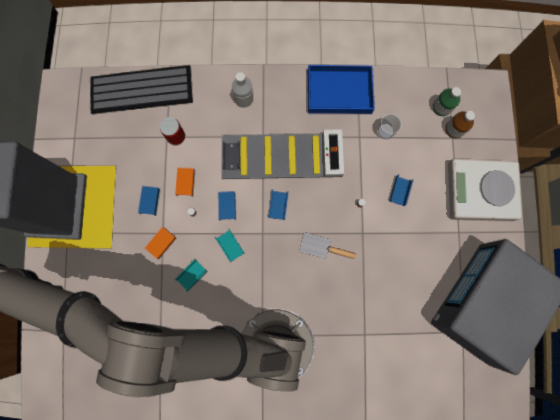

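View pics/side0.png

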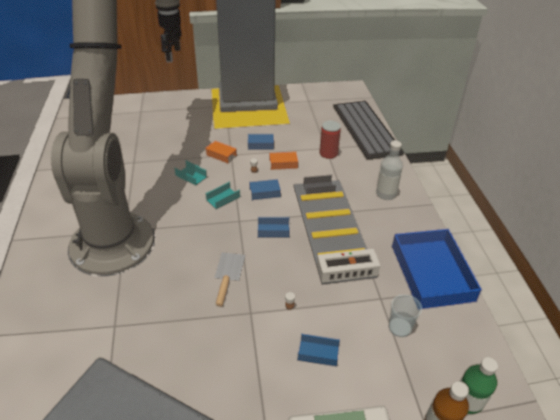

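View pics/wrist0.png

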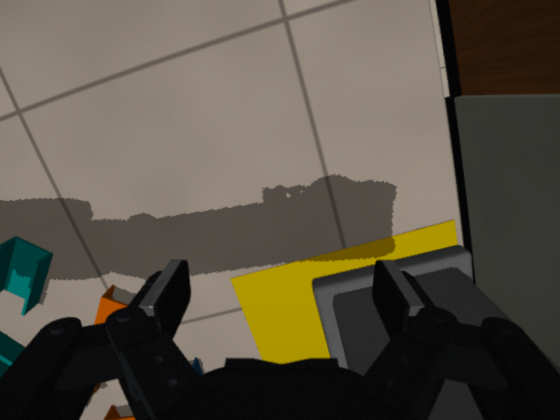

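Run:
```python
from h import *
f=load('top0.png')['frame']
c=f[110:260,125:425]; cv2.imwrite('pics/z1.png',cv2.resize(c,None,fx=2.66,fy=2.66,interpolation=cv2.INTER_CUBIC))
f=load('side0.png')['frame']
c=f[120:370,170:430]; cv2.imwrite('pics/z2.png',cv2.resize(c,None,fx=2.4,fy=2.4,interpolation=cv2.INTER_CUBIC))
```

```text
(no output)
```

View pics/z1.png

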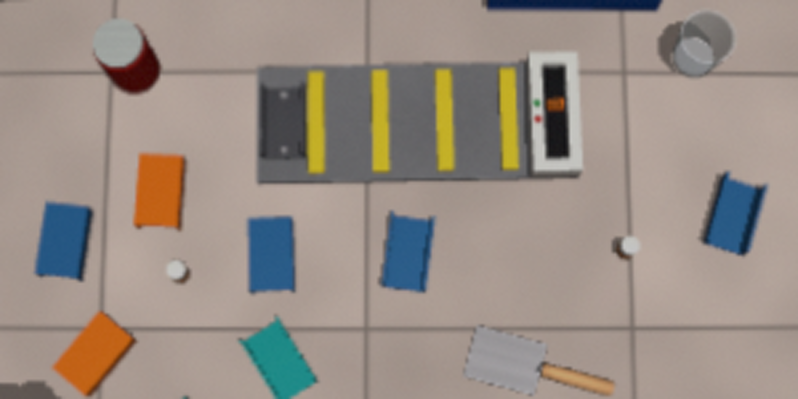

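View pics/z2.png

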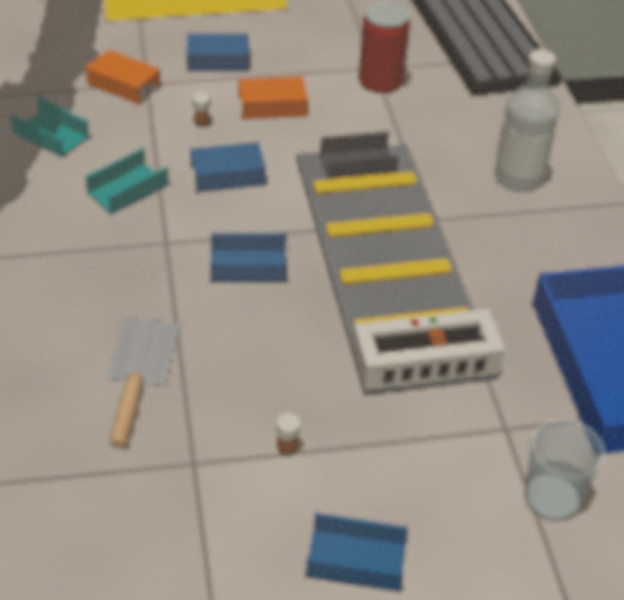

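```bash
cat > meas.py <<'E'
from h import *
def blobs(f,lo,hi,z,amin=60,roi=None):
    img=f['frame']; hsv=cv2.cvtColor(img,cv2.COLOR_BGR2HSV)
    m=cv2.inRange(hsv,lo,hi)
    if roi: 
        mm=np.zeros_like(m); x0,y0,x1,y1=roi; mm[y0:y1,x0:x1]=m[y0:y1,x0:x1]; m=mm
    cs,_=cv2.findContours(m,cv2.RETR_EXTERNAL,cv2.CHAIN_APPROX_NONE)
    out=[]
    for c in cs:
        if cv2.contourArea(c)<amin: continue
        P=ray(f,c.reshape(-1,2),z)[:,:2]
        (cx,cy),(w,h),a=cv2.minAreaRect((P*1000).astype(np.float32))
        # long axis angle
        if w<h: a+=90; w,h=h,w
        a=(a+90)%180-90
        M=cv2.moments(c)
        out.append((M['m10']/M['m00'],M['m01']/M['m00'],cx,cy,w,h,a))
    return out
YEL=((22,120,90),(35,255,255)); BLU=((100,110,40),(118,255,255))
E
python3 - <<'E'
from meas import *
f=load('top0.png')
print('blue');[print(np.round(b,1)) for b in blobs(f,*BLU,.03,roi=(130,110,425,260))]
print('yel');[print(np.round(b,1)) for b in blobs(f,*YEL,.018,roi=(200,110,425,260))]
print('sw');[print(np.round(b,1)) for b in blobs(f,(5,150,80),(15,255,255),.05,3,roi=(318,120,350,180))]
print('black');[print(np.round(b,1)) for b in blobs(f,(0,0,0),(180,255,40),.05,20,roi=(318,120,350,180))]
print('white');[print(np.round(b,1)) for b in blobs(f,(0,0,190),(180,60,255),.05,50,roi=(310,120,350,180))]
E
```

```text
blue
[226.5 205.1 448.9 156.9  85.3  48.6   0.8]
[277.9 205.  449.   -8.7  85.2  51.7  -7.4]
[148.4 199.9 465.5 412.3  86.2  55.5  -6.2]
[ 400.6  190.9  497.7 -411.8   91.    54.1  -18.6]
[ 340.6  111.   766.4 -220.   213.5   10.7  -89.4]
yel
[243.1 155.4 616.6 106.3 126.5  20.    0.7]
[ 315.7  154.5  620.2 -134.2  127.    21.2    1.2]
[291.6 154.9 620.  -54.2 126.8  20.4   1.3]
[2.675e+02 1.549e+02 6.183e+02 2.700e+01 1.297e+02 1.990e+01 1.000e-01]
sw
[ 333.5  149.   629.9 -189.8   16.8   13.5  -89.8]
black
[ 334.   159.8  593.1 -190.6   53.7   19.6   -1.3]
[ 332.9  140.7  657.  -188.9   34.6   19.7   -1.4]
white
[ 335.2  150.8  622.3 -190.8  144.9   55.3    1. ]
```

```bash
cat > go.py <<'E'
from h import *
def go(x,y,z,yaw,v=1):
    """target TCP mm, yaw deg of tool z axis; prints the shift/rot in tool axes"""
    o=r.get_obs(); Rc=R.from_rotvec(o['orientation']); a=np.radians(yaw)
    zt=np.array([np.cos(a),np.sin(a),0]); yt=np.array([0,0,-1.]); xt=np.cross(yt,zt)
    Rt=R.from_matrix(np.c_[xt,yt,zt])
    d=Rc.inv().apply(np.array([x,y,z])/1000-o['tcp_pos'])*1000
    w=(Rc.inv()*Rt).as_rotvec(degrees=True)
    p=np.array(o['tcp_pos'])*1000; zc=Rc.as_matrix()[:,2]
    print('t',round(o['clock'],2),'tcp',p.round(1),'yaw',round(np.degrees(np.arctan2(zc[1],zc[0])),2),'grip',round(o['grip_width']*1000,1),'F',np.round(o['contact_force'],1))
    print('cmd',d.round(1),w.round(2),'rows',max(np.linalg.norm(d)/50,np.linalg.norm(w)/8.59).round(1))
if __name__=='__main__':
    import sys; go(*map(float,sys.argv[1:5]))
E
python3 go.py 620 -50 380 1
```

```text
t 0.15 tcp [188.9 647.5 230.5] yaw 73.74 grip 85.4 F [ 0.2 -0.3 -0.2]
cmd [ 609.2 -148.6 -549.1] [7.000e-02 7.274e+01 6.000e-02] rows 16.7
```

Request:
drive_tool(
  series=[
    [609, -149, -549, 0, 72.7, 0, 0],
    [609, -149, -549, 0, 72.7, 0, 0],
    [609, -149, -549, 0, 72.7, 0, 0],
    [609, -149, -549, 0, 72.7, 0, 0],
    [609, -149, -549, 0, 72.7, 0, 0],
  ],
)

```text
clock: 0.65
tcp_pos: [0.319, 0.4367, 0.2762]
orientation: [-1.416, 0.81, -0.81]
contact_force: [1.2, 0.1, -0.0]
grip_width: 0.0121
```

```bash
python3 go.py 620 -50 380 1
```

```text
t 0.65 tcp [319.  436.7 276.2] yaw 30.41 grip 12.1 F [ 1.2  0.1 -0. ]
cmd [ 572.2 -103.4   13.2] [ 0.03 29.41  0.05] rows 11.6
```

Request:
drive_tool(
  series=[
    [572, -103, 13, 0, 29.4, 0, 0],
    [572, -103, 13, 0, 29.4, 0, 0],
    [572, -103, 13, 0, 29.4, 0, 0],
    [572, -103, 13, 0, 29.4, 0, 0],
    [572, -103, 13, 0, 29.4, 0, 0],
  ],
)

```text
clock: 1.15
tcp_pos: [0.4479, 0.2274, 0.3208]
orientation: [-1.217, 1.198, -1.198]
contact_force: [0.2, -0.4, 0.8]
grip_width: 0.0001
```

```bash
python3 go.py 620 -50 380 1
```

```text
t 1.15 tcp [447.9 227.4 320.8] yaw 0.91 grip 0.1 F [ 0.2 -0.4  0.8]
cmd [280.1 -59.1 167.6] [ 0.02 -0.09  0.03] rows 6.6
```

Request:
drive_tool(
  series=[
    [280, -59, 168, 0, 0, 0, 0],
    [280, -59, 168, 0, 0, 0, 0],
    [280, -59, 168, 0, 0, 0, 0],
    [280, -59, 168, 0, 0, 0, 0],
    [280, -59, 168, 0, 0, 0, 0],
  ],
)

```text
clock: 1.65
tcp_pos: [0.5775, 0.0185, 0.3654]
orientation: [-1.217, 1.197, -1.197]
contact_force: [0.6, 0.9, -0.7]
grip_width: 0.0001
```

```bash
python3 - <<'E'
from h import *
save('wrist','w1.png');save('top','top1.png')
E
python3 go.py 620 -190 200 1
```

```text
t 1.75 tcp [579.2  12.1 366.3] yaw 0.29 grip 0.2 F [-0.9 -0.  -0.3]
cmd [201.6 167.3  39.3] [-0.17 -0.71  0.25] rows 5.3
```

View pics/w1.png

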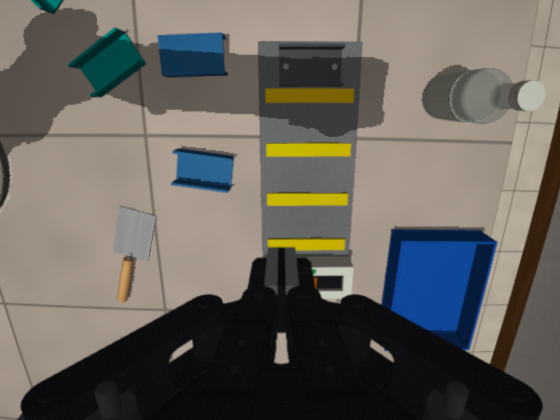

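Request:
drive_tool(
  series=[
    [202, 120, 39, 0, -0.7, 0, 0],
    [202, 120, 39, 0, -0.7, 0, 0],
    [202, 120, 39, 0, -0.7, 0, 0],
    [202, 120, 39, 0, -0.7, 0, 0],
    [202, 120, 39, 0, -0.7, 0, 0],
  ],
)

```text
clock: 2.25
tcp_pos: [0.6193, -0.1918, 0.2458]
orientation: [-1.219, 1.193, -1.201]
contact_force: [0.2, 0.4, -0.4]
grip_width: 0.0002
```

```bash
python3 - <<'E'
from meas import *
f=load('w1.png')
print('yel w1');[print(np.round(b,1)) for b in blobs(f,*YEL,.018,roi=(200,40,425,260))]
print('blue');[print(np.round(b,1)) for b in blobs(f,*BLU,.03,roi=(150,0,250,260))]
f=save('wrist','w2.png')
print('yel w2');[print(np.round(b,1)) for b in blobs(f,*YEL,.018)]
E
python3 go.py 660 -191 100 1
```

```text
yel w1
[ 308.4  243.5  622.1 -132.3  128.7   22.2    0.7]
[307.  199.  620.7 -53.1 129.4  20.2   0.8]
[308.  149.5 619.1  26.4 129.6  20.    0.9]
[308.8  95.1 617.6 106.3 129.7  19.8   1. ]
blue
[203.7 170.2 456.9  -5.7  90.9  57.5  -7.3]
[191.4  54.4 451.8 157.9  92.2  54.6   1.9]
yel w2
[ 283.1  118.7  622.2 -133.8  129.6   20.     0.9]
[283.8  42.2 620.8 -53.9 129.7  19.8   1. ]
t 2.3 tcp [ 616.8 -199.3  242.5] yaw 0.55 grip 0.1 F [-1.8 -4.2 -1.7]
cmd [ -9.1 142.3  43.6] [ 0.13 -0.45  0.5 ] rows 3.0
```

View pics/w2.png

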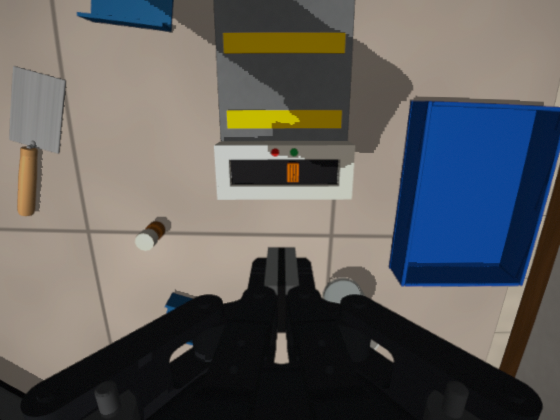

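```bash
python3 - <<'E'
from meas import *
f=load('w2.png')
print(ray(f,[[293,173],[287,164],[299,182],[230,160],[339,160],[230,185],[339,185],[217,143],[353,143],[217,198],[353,198]],.05).round(4))
print('sw');[print(np.round(b,1)) for b in blobs(f,(3,150,80),(18,255,255),.05,3,roi=(220,150,350,195))]
E
python3 go.py 660 -191 100 1
```

```text
[[ 0.6327 -0.1887  0.05  ]
 [ 0.626  -0.179   0.05  ]
 [ 0.6395 -0.1986  0.05  ]
 [ 0.5651 -0.1755  0.05  ]
 [ 0.6815 -0.1737  0.05  ]
 [ 0.5642 -0.2031  0.05  ]
 [ 0.6834 -0.2013  0.05  ]
 [ 0.5519 -0.1576  0.05  ]
 [ 0.6951 -0.1554  0.05  ]
 [ 0.5492 -0.2182  0.05  ]
 [ 0.7001 -0.216   0.05  ]]
sw
[ 292.5  172.1  632.2 -188.2   21.    12.   -88.8]
t 2.3 tcp [ 616.8 -199.3  242.5] yaw 0.55 grip 0.1 F [-1.8 -4.2 -1.7]
cmd [ -9.1 142.3  43.6] [ 0.13 -0.45  0.5 ] rows 3.0
```

```bash
python3 go.py 661 -188.7 62 1
```

```text
t 2.3 tcp [ 616.8 -199.3  242.5] yaw 0.55 grip 0.1 F [-1.8 -4.2 -1.7]
cmd [-11.7 180.3  44.7] [ 0.13 -0.45  0.5 ] rows 3.7
```

Request:
drive_tool(
  series=[
    [-11.7, 120, 44.7, 0.1, -0.4, 0.5, 0],
    [-11.7, 120, 44.7, 0.1, -0.4, 0.5, 0],
    [-11.7, 120, 44.7, 0.1, -0.4, 0.5, 0],
    [-11.7, 180, 44.7, 0.1, -0.4, 0.5, 0],
    [-11.7, 180, 44.7, 0.1, -0.4, 0.5, 0],
  ],
)

```text
clock: 2.8
tcp_pos: [0.6572, -0.1864, 0.0562]
orientation: [-1.223, 1.205, -1.189]
contact_force: [-0.9, 0.3, -0.2]
grip_width: 0.0002
```

```bash
python3 - <<'E'
from h import *
f=save('wrist','w3.png'); g=save('side','s3.png')
cv2.imwrite('pics/s3z.png',cv2.resize(g['frame'][200:320,280:440],None,fx=4,fy=4,interpolation=cv2.INTER_CUBIC))
E
python3 go.py 661 -188.7 44.7 1
```

```text
t 2.9 tcp [ 659.4 -188.1   60.6] yaw 0.94 grip 0.1 F [ 0.3 -0.   0.3]
cmd [ 0.7 15.8  1.7] [ 0.29 -0.06 -0.06] rows 0.3
```

View pics/w3.png

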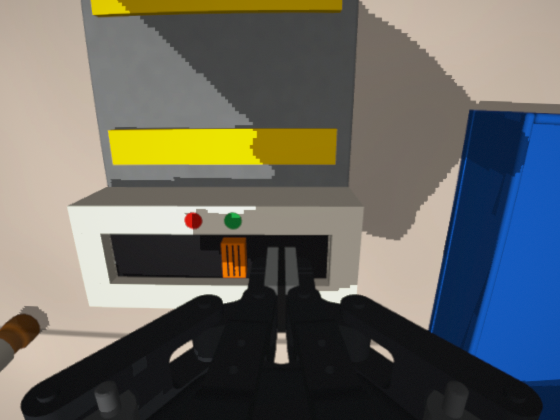

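View pics/s3z.png

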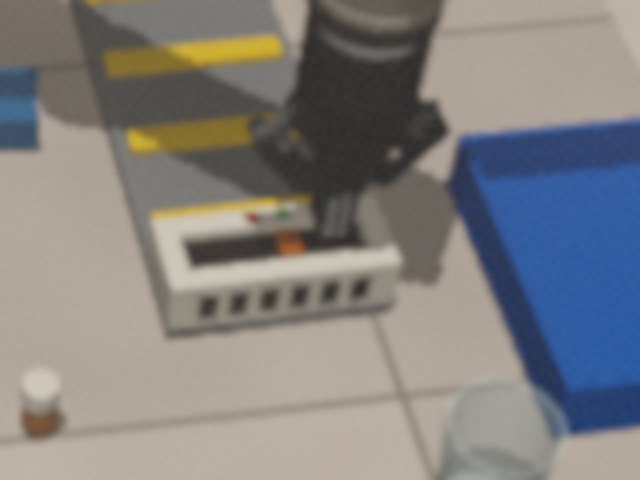

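Request:
drive_tool(
  series=[
    [0.7, 8, 1, 0.3, 0, 0, 0],
    [0.7, 15.8, 1, 0.3, 0, 0, 0],
    [0.7, 15.8, 1, 0.3, 0, 0, 0],
  ],
)

```text
clock: 3.2
tcp_pos: [0.6604, -0.1886, 0.0452]
orientation: [-1.216, 1.197, -1.197]
contact_force: [-0.8, -0.2, -0.6]
grip_width: 0.0006
```

```bash
python3 go.py 632 -188.7 44.7 1; python3 -c "
from h import *
save('wrist','w4.png')"
```

```text
t 3.2 tcp [ 660.4 -188.6   45.2] yaw 0.94 grip 0.6 F [-0.8 -0.2 -0.6]
cmd [ -0.4   0.5 -28.4] [-0.04 -0.06 -0.07] rows 0.6
```

View pics/w4.png

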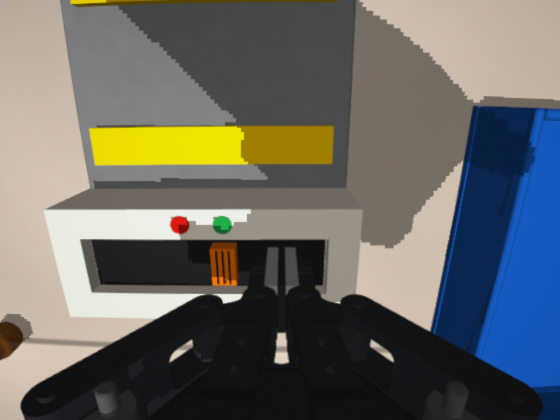

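Request:
drive_tool(
  series=[
    [-0.4, 0.3, -8, 0, 0, 0, 0],
    [-0.4, 0.3, -16, 0, 0, 0, 0],
    [-0.4, 0.3, -22, 0, 0, 0, 0],
    [-0.4, 0.3, -22, 0, 0, 0, 0],
  ],
)

```text
clock: 3.65
tcp_pos: [0.6377, -0.1889, 0.0456]
orientation: [-1.215, 1.197, -1.197]
contact_force: [0.4, 0.6, -0.3]
grip_width: 0.0
```

```bash
python3 go.py 632 -188.7 44.7 1; python3 -c "
from h import *
save('wrist','w5.png')"
```

```text
t 3.65 tcp [ 637.7 -188.9   45.6] yaw 0.9 grip 0.0 F [ 0.4  0.6 -0.3]
cmd [-0.3  0.9 -5.7] [-0.06 -0.1  -0.07] rows 0.1
```

View pics/w5.png

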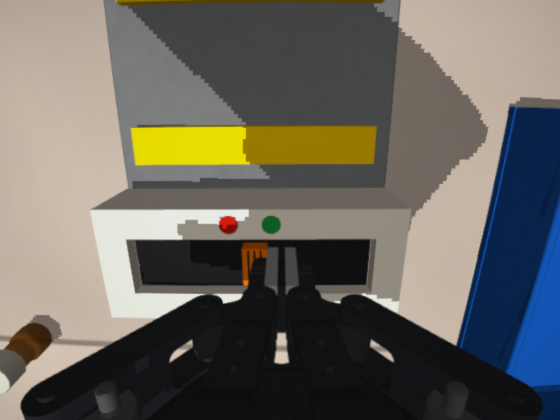

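Request:
drive_tool(
  series=[
    [0, 0.3, -6, 0, 0, 0, 0],
    [0, 0.3, -11, 0, 0, 0, 0],
    [0, 0.3, -13.5, 0, 0, 0, 0],
    [0, 0.3, -13.5, 0, 0, 0, 0],
  ],
)

```text
clock: 4.1
tcp_pos: [0.6254, -0.189, 0.0454]
orientation: [-1.214, 1.195, -1.198]
contact_force: [4.8, -0.0, -1.8]
grip_width: -0.0002
```

```bash
python3 go.py 632 -188.7 44.7 1; python3 -c "
from h import *
save('wrist','w6.png')"
```

```text
t 4.1 tcp [ 625.4 -189.    45.4] yaw 0.93 grip -0.2 F [ 4.8 -0.  -1.8]
cmd [-0.2  0.7  6.6] [-0.19 -0.07 -0.04] rows 0.1
```

View pics/w6.png

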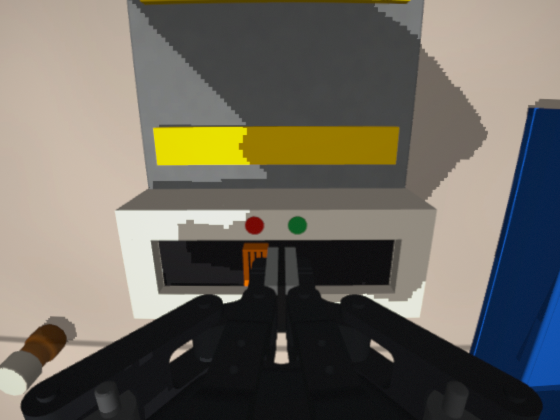

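Request:
drive_tool(
  series=[
    [0, 0, -2, 0, 0, 0, 0],
    [0, 0, -2, 0, 0, 0, 0],
  ],
)

```text
clock: 4.35
tcp_pos: [0.6253, -0.1889, 0.0456]
orientation: [-1.213, 1.192, -1.2]
contact_force: [7.8, 0.3, -4.6]
grip_width: 0.0
```

Request:
drive_tool(
  series=[
    [0, 0, 3, 0, 0, 0, 0],
    [0, -40, 3, 0, 0, 0, 0],
    [0, -90, 3, 0, 0, 0, 0],
    [0, -140, 3, 0, 0, 0, 0],
    [0, -180, 3, 0, 0, 0, 0],
  ],
)

```text
clock: 4.85
tcp_pos: [0.6264, -0.1895, 0.2281]
orientation: [-1.213, 1.193, -1.201]
contact_force: [0.9, 0.6, 0.2]
grip_width: -0.0001
```

```bash
python3 go.py 455 -7 230 82.7; python3 -c "
from h import *
print(r.get_obs()['joints'])
save('wrist','w7.png')"
```

```text
t 4.85 tcp [ 626.4 -189.5  228.1] yaw 0.92 grip -0.1 F [0.9 0.6 0.2]
cmd [-185.2   -3.  -168.4] [ -0.26 -81.78   0.28] rows 9.5
[-0.25864857  0.50907182  0.65523775  1.64921296 -0.34240005  1.09425427
  0.50858968]
```

View pics/w7.png

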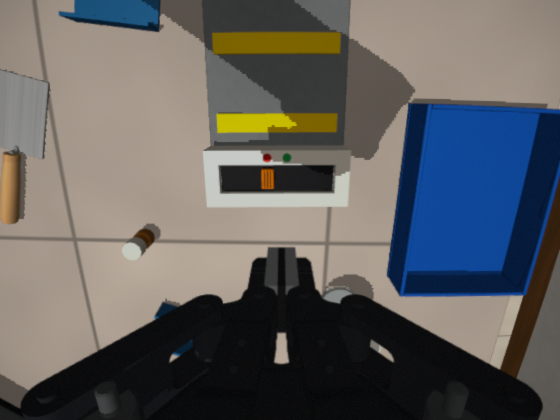

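Request:
drive_tool(
  series=[
    [-185, -3, -168, 0, -81.8, 0, 85],
    [-185, -3, -168, 0, -81.8, 0, 85],
    [-185, -3, -168, 0, -81.8, 0, 85],
    [-185, -3, -168, 0, -81.8, 0, 85],
    [-185, -3, -168, 0, -81.8, 0, 85],
  ],
)

```text
clock: 5.4
tcp_pos: [0.4557, -0.0078, 0.2342]
orientation: [-1.479, 0.616, -0.631]
contact_force: [0.5, 0.9, 0.6]
grip_width: 0.072
```

```bash
python3 go.py 455 -7 230 82.7
```

```text
t 5.4 tcp [455.7  -7.8 234.2] yaw 44.31 grip 72.0 F [0.5 0.9 0.6]
cmd [-1.1  4.2 -0. ] [ -0.05 -38.4    0.55] rows 4.5
```

Request:
drive_tool(
  series=[
    [-1, 4, 0, 0, -38.4, 0.5, 85],
    [-1, 4, 0, 0, -38.4, 0.5, 85],
    [-1, 4, 0, 0, -38.4, 0.5, 85],
    [-1, 4, 0, 0, -38.4, 0.5, 85],
    [-1, 4, 0, 0, -38.4, 0.5, 85],
  ],
)

```text
clock: 5.9
tcp_pos: [0.454, -0.0076, 0.2296]
orientation: [-1.569, 0.097, -0.095]
contact_force: [-0.3, 0.7, -0.1]
grip_width: 0.0853
```

```bash
python3 - <<'E'
from meas import *
f=save('wrist','w8.png')
print('blue');[print(np.round(b,1)) for b in blobs(f,*BLU,.03)]
E
python3 go.py 455 -7 230 82.7
```

```text
blue
[ 112.9  407.   766.2 -307.3   75.2   59.4   86.5]
[280.3 168.6 452.2  -8.5  90.4  53.1  -7.3]
[427.7 151.2 448.8 152.9  90.3  61.5   1.8]
t 5.95 tcp [454.   -7.6 229.6] yaw 83.09 grip 85.1 F [ 0.3 -0.8 -0.1]
cmd [ 0.9 -0.4  0.7] [ 0.02  0.39 -0.07] rows 0.0
```

View pics/w8.png

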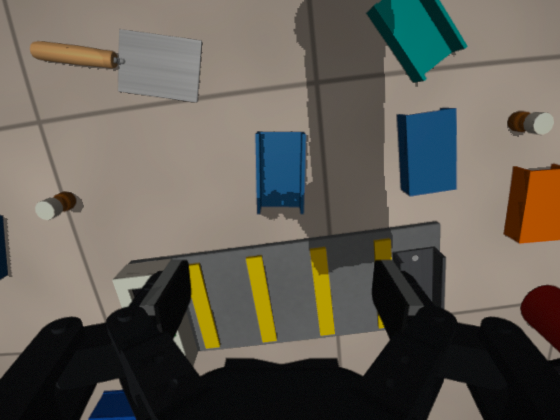

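```bash
python3 go.py 452.2 -8.5 9 82.7
```

```text
t 5.95 tcp [454.   -7.6 229.6] yaw 83.09 grip 85.1 F [ 0.3 -0.8 -0.1]
cmd [ -1.5 220.6  -1. ] [ 0.02  0.39 -0.07] rows 4.4
```

Request:
drive_tool(
  series=[
    [-1.5, 50, -1, 0, 0.4, 0, 85],
    [-1.5, 100, -1, 0, 0.4, 0, 85],
    [-1.5, 140, -1, 0, 0.4, 0, 85],
    [-1.5, 170, -1, 0, 0.4, 0, 85],
    [-1.5, 170, -1, 0, 0.4, 0, 85],
  ],
)

```text
clock: 6.45
tcp_pos: [0.4485, -0.0092, 0.0563]
orientation: [-1.571, 0.109, -0.094]
contact_force: [-0.6, 0.1, 0.2]
grip_width: 0.0848
```

```bash
python3 - <<'E'
from meas import *
f=save('wrist','w9.png')
g=save('side','s9.png'); cv2.imwrite('pics/s9z.png',cv2.resize(g['frame'][140:260,200:360],None,fx=4,fy=4,interpolation=cv2.INTER_CUBIC))
E
python3 go.py 452.2 -8.5 9 82.7
```

```text
t 6.55 tcp [451.7  -9.   59.7] yaw 82.61 grip 84.9 F [ 0.8 -0.3 -0. ]
cmd [ 0.6 50.7  0.6] [ 0.07 -0.09 -0.16] rows 1.0
```

View pics/w9.png

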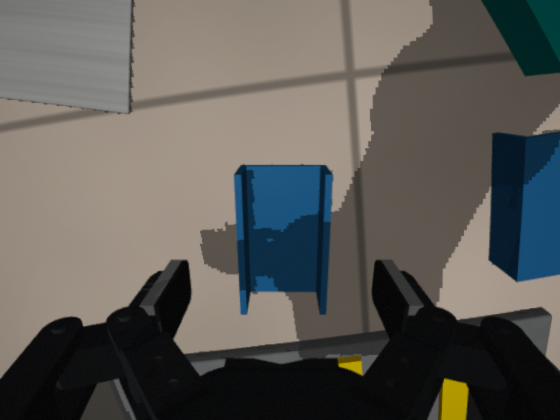

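View pics/s9z.png

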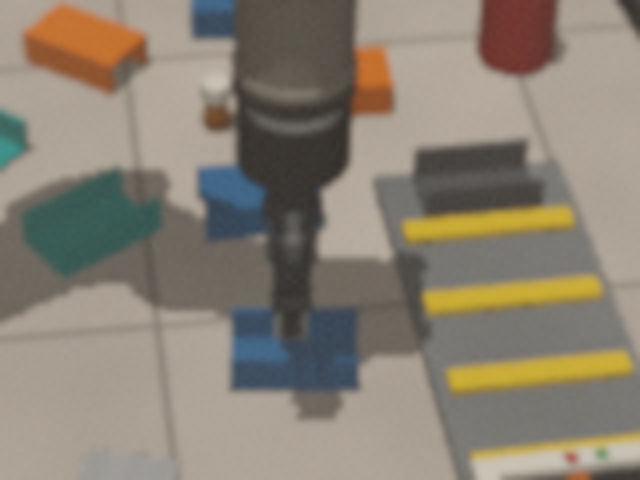

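Request:
drive_tool(
  series=[
    [0.6, 25, 0.6, 0, 0, 0, 85],
    [0.6, 50.5, 0.6, 0, 0, 0, 85],
    [0.6, 50.5, 0.6, 0, 0, 0, 85],
    [0.6, 50.5, 0.6, 0, 0, 0, 85],
  ],
)

```text
clock: 6.95
tcp_pos: [0.4532, -0.0086, 0.0108]
orientation: [-1.569, 0.103, -0.101]
contact_force: [-0.1, -0.3, 0.0]
grip_width: 0.0848
```

Request:
drive_tool(
  series=[
    [0, 0, 0, 0, 0, 0, 40],
    [0, 0, 0, 0, 0, 0, 40],
    [0, 0, 0, 0, 0, 0, 40],
    [0, 0, 0, 0, 0, 0, 40],
    [0, 0, 0, 0, 0, 0, 40],
  ],
  squeeze=40,
)

```text
clock: 7.45
tcp_pos: [0.4542, -0.0084, 0.0123]
orientation: [-1.568, 0.101, -0.103]
contact_force: [-2.2, 0.1, 13.1]
grip_width: 0.0531
```

```bash
python3 - <<'E'
from meas import *
f=save('wrist','w10.png')
E
python3 go.py 620 66.6 150 91
```

```text
t 7.5 tcp [454.2  -8.4  12.3] yaw 82.56 grip 53.4 F [-1.4  0.5 11.7]
cmd [ 154.8 -137.5   95.9] [-0.02 -8.44  0.05] rows 4.6
```

View pics/w10.png

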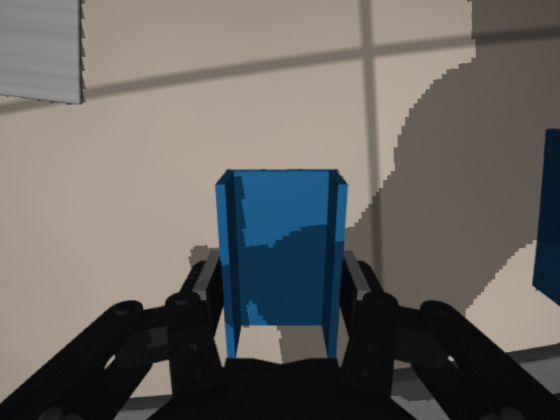

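Request:
drive_tool(
  series=[
    [0, -10, 0, 0, 0, 0, 40],
    [0, -50, 0, 0, 0, 0, 40],
    [0, -90, 0, 0, 0, 0, 40],
    [80, -110, 50, 0, -4, 0, 40],
    [120, -110, 75, 0, -8.4, 0, 40],
  ],
)

```text
clock: 8.0
tcp_pos: [0.5453, 0.0328, 0.1216]
orientation: [-1.569, -0.018, 0.01]
contact_force: [2.2, -0.5, -1.6]
grip_width: 0.0527
```

```bash
python3 - <<'E'
from meas import *
f=save('wrist','w11.png')
E
python3 go.py 620 66.5 110 91
```

```text
t 8.05 tcp [554.6  38.6 122.5] yaw 91.62 grip 53.2 F [10.4  5.   0.7]
cmd [66.  13.6 26. ] [-0.2   0.62  0.84] rows 1.4
```

View pics/w11.png

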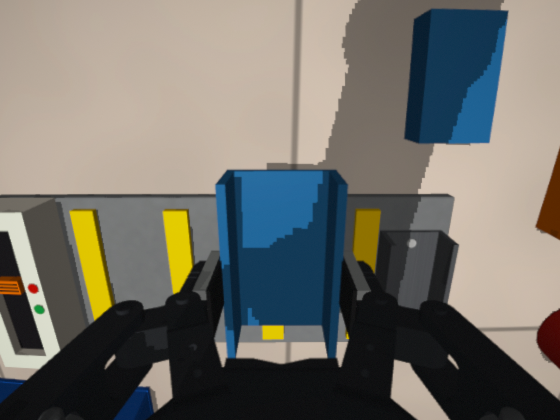

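Run:
```python
from h import *
f=load('w11.png'); c=f['frame'][140:370,190:370]; cv2.imwrite('pics/w11z.png',cv2.resize(c,None,fx=2.5,fy=2.5))
Rm=cv2.Rodrigues(f['rvec'])[0]; print((-Rm.T@f['tvec'].reshape(3)).round(4), Rm[2].round(3))
o=r.get_obs(); T=R.from_rotvec(o['orientation']); p=o['tcp_pos']
for z in (p[2]+.018,p[2]-.0123):
    P=ray(f,[[218,184],[346,184],[234,357],[331,357],[232,170],[335,170]],z); print((T.inv().apply(P-p)*1000).round(1))
```

```text
[0.4672 0.0312 0.2623] [ 0.308  0.007 -0.951]
[[-55.7 -18.9 -30. ]
 [-55.1 -18.7  20.6]
 [ 30.9 -17.6 -29. ]
 [ 31.6 -17.5  18.1]
 [-61.3 -19.  -24.1]
 [-60.8 -18.8  16.1]]
[[-48.3  11.5 -36.4]
 [-47.5  11.7  26.9]
 [ 59.9  13.1 -35.1]
 [ 60.7  13.3  23.8]
 [-55.3  11.4 -29. ]
 [-54.6  11.6  21.2]]
```

View pics/w11z.png

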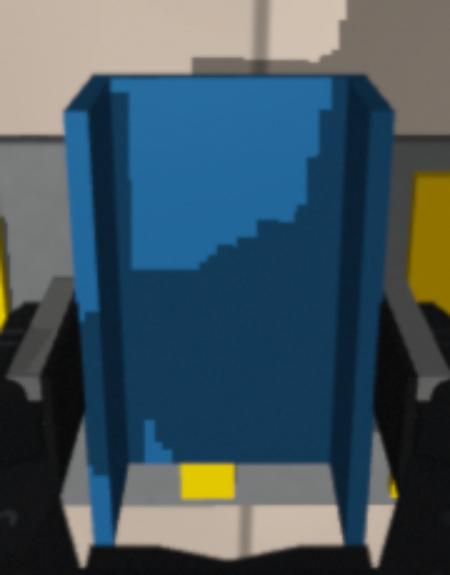

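Request:
drive_tool(
  series=[
    [66, 13, 26, 0, 0.6, 0.8, 40],
    [66, 13, 26, 0, 0.6, 0.8, 40],
    [66, 13, 26, 0, 0.6, 0.8, 40],
    [66, 13, 26, 0, 0.6, 0.8, 40],
  ],
)

```text
clock: 8.45
tcp_pos: [0.6195, 0.0664, 0.1105]
orientation: [-1.568, -0.014, 0.015]
contact_force: [-0.1, -1.0, -0.7]
grip_width: 0.0529
```

```bash
cat > held.py <<'E'
from meas import *
import sys
f=save('wrist',sys.argv[1]+'.png'); g=save('side',sys.argv[1]+'s.png')
c=f['frame'][140:370,150:410]; cv2.imwrite('pics/'+sys.argv[1]+'z.png',cv2.resize(c,None,fx=2.5,fy=2.5))
E
python3 held.py w12; python3 go.py 618.3 66.4 110 91
python3 - <<'E'
from h import *
f=load('w12.png')
o=r.get_obs(); T=R.from_rotvec(o['orientation']); p=o['tcp_pos']
for z in (p[2]+.018,p[2]-.0123):
    P=ray(f,[[218,184],[346,184],[234,357],[331,357],[232,170],[335,170]],z); print((T.inv().apply(P-p)*1000).round(1))
E
```

```text
t 8.55 tcp [618.7  65.5 110.7] yaw 90.96 grip 53.3 F [-1.1 -0.6 -2.9]
cmd [-0.4  0.7  0.9] [-0.16 -0.04 -0.03] rows 0.0
[[-45.1 -18.  -24.4]
 [-45.  -17.9  26.7]
 [ 41.8 -18.1 -22.2]
 [ 42.  -18.   25.1]
 [-50.7 -18.  -18.5]
 [-50.7 -17.9  22. ]]
[[-37.3  12.2 -30.6]
 [-37.2  12.4  33.1]
 [ 71.   12.2 -27.9]
 [ 71.2  12.3  31.1]
 [-44.4  12.3 -23.3]
 [-44.3  12.4  27.3]]
```

View pics/w12.png

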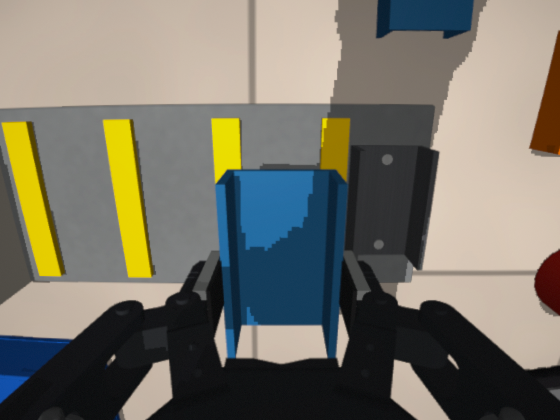

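Run:
```python
from meas import *
f=load('w12.png')
[print(np.round(b,1)) for b in blobs(f,*YEL,.018)]
```

```text
[  31.   196.9  621.2 -132.1  129.7   21.7    1.1]
[127.6 196.3 619.9 -52.1 129.7  22.5   1. ]
[334.8 144.4 575.5 104.8  45.7  20.7   1.4]
[225.9 145.  577.5  26.   47.1  20.8   0.9]
```

Request:
drive_tool(
  series=[
    [0, 30, 0.5, -0.1, 0, 0, 40],
    [0, 65, 0.5, -0.1, 0, 0, 40],
    [0, 72, 0.5, -0.1, 0, 0, 40],
    [0, 72, 0.5, -0.1, 0, 0, 40],
  ],
)

```text
clock: 8.95
tcp_pos: [0.617, 0.0654, 0.0382]
orientation: [-1.57, -0.01, 0.015]
contact_force: [0.7, -0.1, -1.1]
grip_width: 0.053
```

```bash
python3 held.py w13; python3 go.py 618.3 65.9 24.5 91
python3 - <<'E'
from meas import *
f=load('w13.png')
[print(np.round(b,1)) for b in blobs(f,*YEL,.018)]
g=load('w13s.png')['frame'];cv2.imwrite('pics/w13sz.png',cv2.resize(g[160:290,270:400],None,fx=4,fy=4,interpolation=cv2.INTER_CUBIC))
E
```

```text
t 9.05 tcp [619.3  65.8  40.2] yaw 90.92 grip 52.6 F [ 1.  -0.1 -1.3]
cmd [-1.  15.7  0.1] [-0.07 -0.08  0.06] rows 0.3
[341.8 329.9 669.6 104.4  23.9   7.    1.1]
[220.3 329.2 669.9  28.2  25.7   6.9  -2.7]
[ 72.4 223.5 617.1 -51.2 124.9  23.7   0.9]
[204.2 185.3 590.4  26.2  73.6  20.9   0.6]
[359.6 186.9 589.7 104.8  75.4  20.9   1. ]
```

View pics/w13.png

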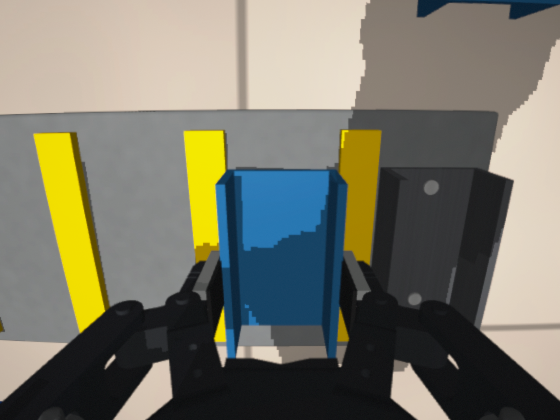

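View pics/w13sz.png

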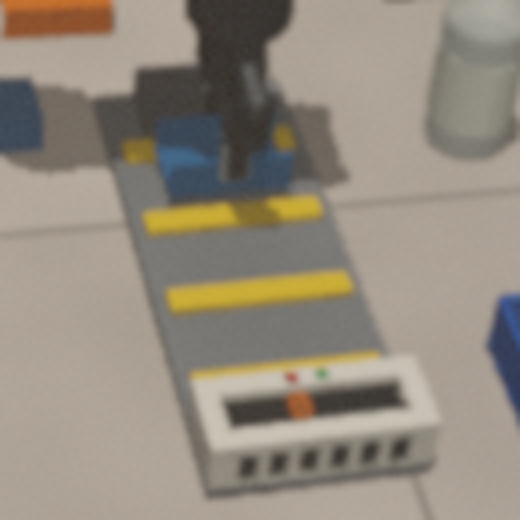

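Run:
```python
from h import *
f=load('w13.png'); 
c=f['frame'][150:210,180:390]; cv2.imwrite('pics/w13q.png',cv2.resize(c,None,fx=3.8,fy=3.8,interpolation=cv2.INTER_NEAREST))
```

```text
(no output)
```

View pics/w13q.png

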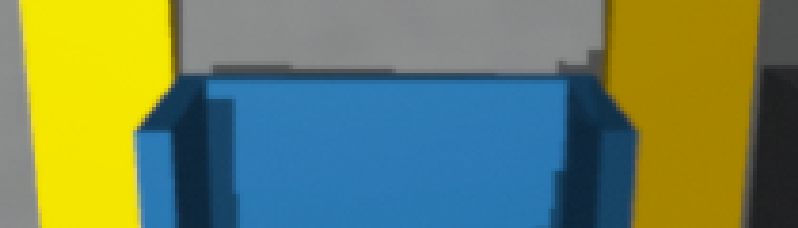

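Run:
```python
from h import *
f=load('w13.png')
print((ray(f,[[228.2,169.7],[338.7,169.7],[216,184.3],[347,184.3]],.028)*1000).round(1),(ray(f,[[216,184.3],[347,184.3]],.058)*1000).round(1), (ray(f,[[226.8,169.7],[339.5,169.7]],.018)*1000).round(1))
```

```text
[[571.6  39.   28. ]
 [570.9  92.6  28. ]
 [579.   32.8  28. ]
 [578.1  97.2  28. ]] [[571.3  39.   58. ]
 [570.6  90.7  58. ]] [[573.7  36.7  18. ]
 [572.9  94.9  18. ]]
```

Request:
drive_tool(
  series=[
    [0.5, 8, 0, 0, 0, 0, 40],
    [0.5, 15.5, 0, 0, 0, 0, 40],
    [0.5, 15.5, 0, 0, 0, 0, 40],
    [0.5, 15.5, 0, 0, 0, 0, 40],
  ],
)

```text
clock: 9.45
tcp_pos: [0.6197, 0.0658, 0.0247]
orientation: [-1.57, -0.013, 0.012]
contact_force: [-0.1, 0.2, -1.8]
grip_width: 0.0529
```

```bash
python3 go.py 619.5 65.9 24.5 91
```

```text
t 9.45 tcp [619.7  65.8  24.7] yaw 90.92 grip 52.9 F [-0.1  0.2 -1.8]
cmd [-0.2  0.2  0.1] [-0.07 -0.08  0.04] rows 0.0
```

Request:
drive_tool(
  series=[
    [0, 2, 0, 0, 0, 0, 40],
    [0, 2, 0, 0, 0, 0, 40],
  ],
)

```text
clock: 9.65
tcp_pos: [0.6197, 0.0658, 0.0244]
orientation: [-1.569, -0.013, 0.012]
contact_force: [-6.5, 0.0, 14.7]
grip_width: 0.0531
```

Contact. Release to 64 and rise.

Request:
drive_tool(
  series=[
    [0, 0, 0, 0, 0, 0, 64],
    [0, 0, 0, 0, 0, 0, 64],
    [0, 0, 0, 0, 0, 0, 64],
    [0, -10, 0, 0, 0, 0, 64],
    [0, -40, 0, 0, 0, 0, 64],
  ],
)

```text
clock: 10.15
tcp_pos: [0.6175, 0.0655, 0.0626]
orientation: [-1.57, -0.009, 0.017]
contact_force: [0.4, 0.9, -0.3]
grip_width: 0.0639
```

Request:
drive_tool(
  series=[
    [0, -40, 0, 0, 0, 0, 85],
    [0, -90, 0, 0, 0, 0, 85],
    [0, -140, 0, 0, 0, 0, 85],
    [0, -160, 0, 0, 0, 0, 85],
  ],
)

```text
clock: 10.55
tcp_pos: [0.6206, 0.0652, 0.2287]
orientation: [-1.569, -0.014, 0.01]
contact_force: [0.9, 0.2, -0.9]
grip_width: 0.0853
```

```bash
python3 - <<'E'
from meas import *
f=save('wrist','w14.png');g=save('top','top14.png')
print('blue');[print(np.round(b,1)) for b in blobs(f,*BLU,.042)]
[print(np.round(b,1)) for b in blobs(f,*YEL,.018)]
print('top');[print(np.round(b,1)) for b in blobs(g,*BLU,.03,roi=(130,110,425,260))]
E
python3 go.py 498 -411 230 71.5
```

```text
blue
[ 109.1  388.3  921.5 -173.8   48.1   29.9  -86.4]
[  55.6  304.8  788.  -234.6  288.9  118.   -60.1]
[281.6 169.5 618.2  66.   91.6  53.3   0.8]
[378.9  25.9 474.3 155.4  52.2  46.1 -88. ]
[ 107.1  167.7  621.2 -132.8  129.4   21.1    0.9]
[175.9 167.  620.  -53.2 129.2  21.1   0.9]
[317.  165.5 617.1 105.8 128.4  20.1   1.2]
[246.1 166.1 618.7  26.2 129.5  20.6   0.8]
top
[148.4 200.  465.5 412.3  86.2  55.5  -6.2]
[ 400.6  190.9  496.2 -411.3   87.7   54.1  -18.6]
[ 340.4  111.   768.  -220.   213.5    7.3  -89.4]
t 10.65 tcp [620.6  65.4 227.4] yaw 90.9 grip 85.2 F [-0.3 -0.8 -0.8]
cmd [-130.1   -4.1 -474.4] [-0.17 19.4   0.12] rows 9.8
```

View pics/w14.png

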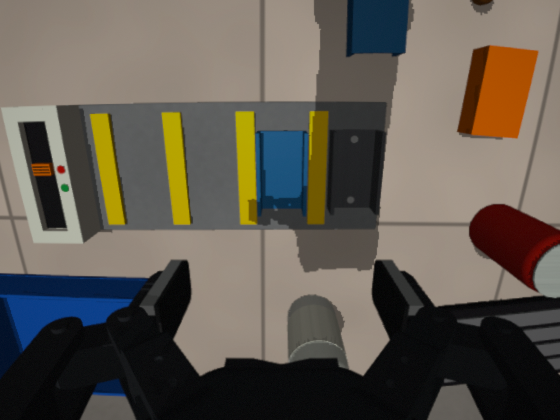

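View pics/top14.png

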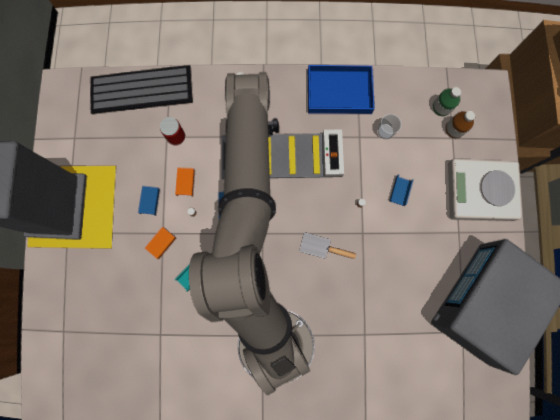

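Request:
drive_tool(
  series=[
    [-130, -4, -474, 0, 19.4, 0, 85],
    [-130, -4, -474, 0, 19.4, 0, 85],
    [-130, -4, -474, 0, 19.4, 0, 85],
    [-130, -4, -474, 0, 19.4, 0, 85],
    [-130, -4, -474, 0, 19.4, 0, 85],
  ],
)

```text
clock: 11.15
tcp_pos: [0.5555, -0.1783, 0.2255]
orientation: [-1.553, 0.253, -0.253]
contact_force: [-0.2, -0.0, -0.9]
grip_width: 0.0849
```

```bash
python3 go.py 498 -411 230 71.4
```

```text
t 11.15 tcp [ 555.5 -178.3  225.5] yaw 71.52 grip 84.9 F [-0.2 -0.  -0.9]
cmd [  19.2   -5.3 -238.9] [-0.17  0.12 -0.01] rows 4.8
```

Request:
drive_tool(
  series=[
    [19, -5, -239, 0, 0, 0, 85],
    [19, -5, -239, 0, 0, 0, 85],
    [19, -5, -239, 0, 0, 0, 85],
    [19, -5, -239, 0, 0, 0, 85],
    [19, -5, -239, 0, 0, 0, 85],
  ],
)

```text
clock: 11.65
tcp_pos: [0.4958, -0.4135, 0.2288]
orientation: [-1.553, 0.256, -0.253]
contact_force: [0.7, -0.6, -0.3]
grip_width: 0.0848
```

```bash
python3 - <<'E'
from meas import *
f=save('wrist','w15.png')
f=save('wrist','w15.png')
print('blue');[print(np.round(b,1)) for b in blobs(f,*BLU,.03)]
print(r.get_obs()['joints'].round(2))
E
python3 go.py 498 -411 60 71.4
```

```text
blue
[ 454.1  402.4  895.3 -279.7   87.3   82.1   67.2]
[ 530.2  319.8  789.3 -163.2  207.7  103.6   41.4]
[ 289.4  174.5  499.4 -414.3   90.8   53.   -18.2]
[ 0.18  0.48  0.6   1.66 -0.3   1.09  2.1 ]
t 11.75 tcp [ 492.7 -418.   229.3] yaw 70.94 grip 85.0 F [-0.6 -0.6  0.3]
cmd [  3.  169.3   8.6] [ 0.09 -0.46 -0.1 ] rows 3.4
```

View pics/w15.png

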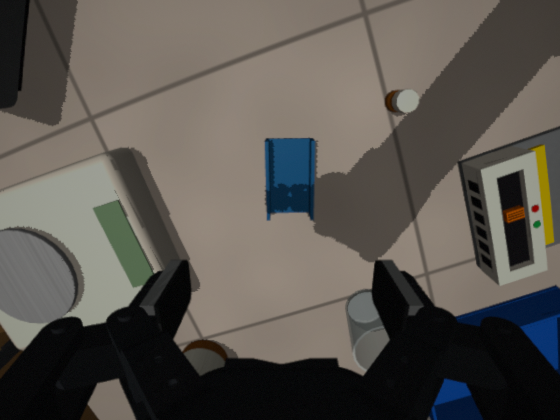

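```bash
python3 go.py 499.5 -413.8 60 71.7
```

```text
t 11.75 tcp [ 492.7 -418.   229.3] yaw 70.94 grip 85.0 F [-0.6 -0.6  0.3]
cmd [  5.3 169.2   6.4] [ 0.08 -0.76 -0.1 ] rows 3.4
```

Request:
drive_tool(
  series=[
    [5, 50, 6, 0, -0.8, 0, 85],
    [5, 100, 6, 0, -0.8, 0, 85],
    [5, 150, 6, 0, -0.8, 0, 85],
    [5, 169, 6, 0, -0.8, 0, 85],
    [5, 169, 6, 0, -0.8, 0, 85],
  ],
)

```text
clock: 12.25
tcp_pos: [0.4965, -0.4112, 0.0557]
orientation: [-1.554, 0.258, -0.242]
contact_force: [-0.5, 0.1, 0.4]
grip_width: 0.0851
```

```bash
python3 - <<'E'
from meas import *
f=save('wrist','w16.png')
f=save('wrist','w16.png')
print('blue');[print(np.round(b,1)) for b in blobs(f,*BLU,.03)]
E
python3 go.py 499.5 -413.8 10 71.7
```

```text
blue
[ 279.7  224.7  498.4 -414.3   93.4   53.3  -18.4]
t 12.35 tcp [ 499.  -414.    60.3] yaw 71.74 grip 85.1 F [ 0.2 -0.4  0.4]
cmd [ 0.5 50.3  0.4] [ 0.09  0.04 -0.14] rows 1.0
```

View pics/w16.png

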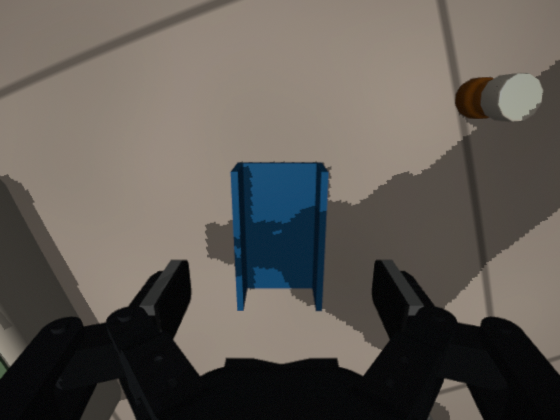

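Request:
drive_tool(
  series=[
    [0, 25, 0, 0, 0, 0, 85],
    [0, 50, 0, 0, 0, 0, 85],
    [0, 50, 0, 0, 0, 0, 85],
    [0, 50, 0, 0, 0, 0, 85],
  ],
)

```text
clock: 12.75
tcp_pos: [0.4996, -0.4147, 0.012]
orientation: [-1.558, 0.251, -0.249]
contact_force: [0.2, -0.6, 0.8]
grip_width: 0.0849
```

Request:
drive_tool(
  series=[
    [0, 0, 0, 0, 0, 0, 40],
    [0, 0, 0, 0, 0, 0, 40],
    [0, 0, 0, 0, 0, 0, 40],
    [0, 0, 0, 0, 0, 0, 40],
    [0, 0, 0, 0, 0, 0, 40],
  ],
)

```text
clock: 13.25
tcp_pos: [0.5007, -0.4156, 0.0141]
orientation: [-1.559, 0.249, -0.252]
contact_force: [0.4, 0.6, 7.2]
grip_width: 0.0529
```

```bash
python3 go.py 619.9 -13.6 120 91
```

```text
t 13.25 tcp [ 500.7 -415.6   14.1] yaw 71.73 grip 52.9 F [0.4 0.6 7.2]
cmd [ -12.6 -107.1  418.8] [  0.18 -19.27   0.1 ] rows 8.6
```

Request:
drive_tool(
  series=[
    [0, -10, 0, 0, 0, 0, 40],
    [0, -60, 0, 0, 0, 0, 40],
    [0, -107, 0, 0, 0, 0, 40],
    [-3, -127, 45, 0, -5, 0, 40],
    [-6, -127, 95, 0, -10, 0, 40],
  ],
)

```text
clock: 13.75
tcp_pos: [0.5257, -0.3263, 0.146]
orientation: [-1.576, 0.108, -0.122]
contact_force: [2.1, 1.8, -0.9]
grip_width: 0.0526
```

```bash
python3 go.py 619.9 -13.6 130 91
```

```text
t 13.75 tcp [ 525.7 -326.3  146. ] yaw 81.61 grip 52.6 F [ 2.1  1.8 -0.9]
cmd [ 47.4  14.2 323.2] [ 0.45 -9.39  0.51] rows 6.5
```

Request:
drive_tool(
  series=[
    [47, 10, 323, 0.4, -9.4, 0.5, 40],
    [47, 10, 323, 0.4, -9.4, 0.5, 40],
    [47, 10, 323, 0.4, -9.4, 0.5, 40],
    [47, 10, 323, 0.4, -9.4, 0.5, 40],
    [47, 10, 323, 0.4, -9.4, 0.5, 40],
  ],
)

```text
clock: 14.25
tcp_pos: [0.5982, -0.0824, 0.1368]
orientation: [-1.572, -0.015, 0.012]
contact_force: [0.4, -0.5, -0.7]
grip_width: 0.0531
```

```bash
python3 go.py 619.9 -13.6 110 91
```

```text
t 14.25 tcp [598.2 -82.4 136.8] yaw 90.98 grip 53.1 F [ 0.4 -0.5 -0.7]
cmd [22.8 26.8 68.5] [ 0.05 -0.02  0.07] rows 1.5
```

Request:
drive_tool(
  series=[
    [23, 20, 45, 0, 0, 0, 40],
    [23, 27, 68.5, 0, 0, 0, 40],
    [23, 60, 68.5, 0, 0, 0, 40],
    [23, 92, 68.5, 0, 0, 0, 40],
    [23, 92, 68.5, 0, 0, 0, 40],
  ],
)

```text
clock: 14.75
tcp_pos: [0.617, -0.0131, 0.0417]
orientation: [-1.572, -0.01, 0.019]
contact_force: [-1.3, 0.3, -1.9]
grip_width: 0.0527
```

```bash
python3 held.py w17; python3 held.py w17; python3 go.py 619.9 -13.6 26.5 91
python3 - <<'E'
from meas import *
f=load('w17.png')
[print(np.round(b,1)) for b in blobs(f,*YEL,.018)]
c=f['frame'][150:230,170:380]; cv2.imwrite('pics/w17q.png',cv2.resize(c,None,fx=3.8,fy=3.8,interpolation=cv2.INTER_NEAREST))
E
```

```text
t 14.95 tcp [621.6 -14.2  46.9] yaw 90.94 grip 53.0 F [ 0.5  0.2 -1.2]
cmd [-1.8 20.4  0.7] [ 0.06 -0.06  0.25] rows 0.4
[340.7 322.2 673.9  24.6  18.    5.2   4.8]
[221.5 321.7 674.3 -52.1  19.6   5.8  -2.6]
[  79.5  218.6  620.1 -131.2  127.6   23.5    0.9]
[495.7 192.3 617.1 103.7 129.7  23.2   1.2]
[356.4 182.1 593.3  24.9  78.9  20.8   1. ]
[206.6 181.5 594.1 -53.6  78.1  20.9   1.1]
```

View pics/w17.png

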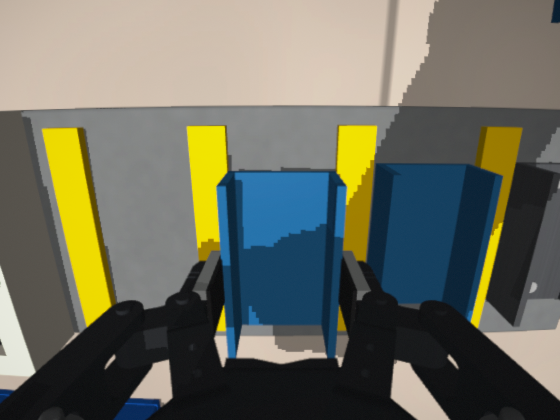

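View pics/w17q.png

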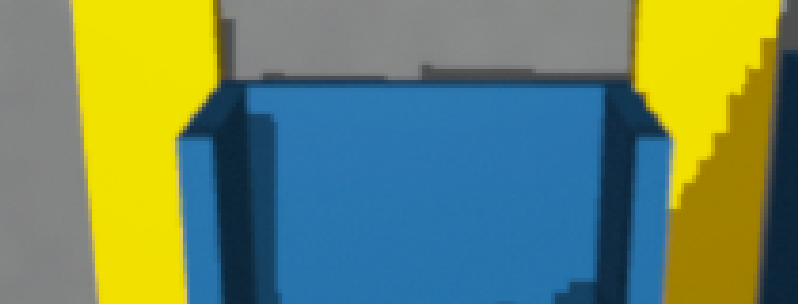

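Run:
```python
from h import *
f=load('w17.png')
print((ray(f,[[228.2,171.3],[337.4,171.3]],.034)*1000).round(1), (ray(f,[[227.9,171.3],[336.6,171.3]],.018)*1000).round(1))
```

```text
[[576.  -40.8  34. ]
 [575.2  12.7  34. ]] [[579.5 -43.6  18. ]
 [578.6  15.1  18. ]]
```

Request:
drive_tool(
  series=[
    [-0.5, 10, 0, 0, 0, 0.2, 40],
    [-0.5, 20, 0, 0, 0, 0.2, 40],
    [-0.5, 20, 0, 0, 0, 0.2, 40],
    [-0.5, 22, 0, 0, 0, 0.2, 40],
    [-0.5, 22, 0, 0, 0, 0.2, 40],
  ],
)

```text
clock: 15.45
tcp_pos: [0.6211, -0.0144, 0.0261]
orientation: [-1.571, -0.013, 0.012]
contact_force: [-3.4, 1.1, 10.6]
grip_width: 0.053
```

Request:
drive_tool(
  series=[
    [0, 0, 0, 0, 0, 0, 64],
    [0, 0, 0, 0, 0, 0, 64],
    [0, 0, 0, 0, 0, 0, 64],
    [0, -10, 0, 0, 0, 0, 64],
    [0, -40, 0, 0, 0, 0, 64],
  ],
)

```text
clock: 15.95
tcp_pos: [0.619, -0.0142, 0.0644]
orientation: [-1.572, -0.009, 0.017]
contact_force: [-0.4, 0.1, -0.4]
grip_width: 0.0636
```

Request:
drive_tool(
  series=[
    [0, -40, 0, 0, 0, 0, 85],
    [0, -90, 0, 0, 0, 0, 85],
    [0, -140, 0, 0, 0, 0, 85],
    [0, -180, 0, 0, 0, 0, 85],
    [0, -180, 0, 0, 0, 0, 85],
  ],
)

```text
clock: 16.45
tcp_pos: [0.6233, -0.0148, 0.2516]
orientation: [-1.57, -0.017, 0.007]
contact_force: [0.7, 0.4, 0.0]
grip_width: 0.0849
```

```bash
python3 - <<'E'
from meas import *
f=save('wrist','w18.png');f=save('wrist','w18.png');g=save('top','top18.png')
print('blue');[print(np.round(b,1)) for b in blobs(f,*BLU,.042)]
[print(np.round(b,1)) for b in blobs(f,*YEL,.018)]
print('top');[print(np.round(b,1)) for b in blobs(g,*BLU,.03,roi=(130,110,425,260))]
E
python3 go.py 449 155 230 91.5
```

```text
blue
[ 1.982e+02  3.254e+02  8.305e+02 -1.293e+02  1.688e+02  5.740e+01
 -2.000e-01]
[  88.7  292.9  790.1 -251.   169.2   89.2  -88.8]
[281.4 167.5 620.4 -14.1  90.9  53.5   0.8]
[350.9 166.8 618.   63.2  90.8  56.8   1.1]
[448.9  28.5 470.8 151.8  55.5  53.5   2. ]
[383.4 162.7 617.8 105.6 128.3  20.2   1.1]
[ 181.2  164.6  621.8 -133.1  129.6   21.4    0.9]
[315.1 163.5 618.6  25.8 128.7  20.9   0.8]
[ 2.478e+02  1.639e+02  6.204e+02 -5.380e+01  1.301e+02  2.080e+01
  5.000e-01]
top
[226.5 205.1 447.6 156.7  87.9  48.6   1. ]
[148.4 200.  465.5 412.3  86.2  55.7  -5.9]
[ 340.4  111.   768.  -220.   213.5    7.3  -89.4]
t 16.6 tcp [619.3 -13.9 244.2] yaw 90.94 grip 85.2 F [-0.1  0.4 -0.9]
cmd [-167.4   15.   171.7] [ 0.03 -0.56 -0.31] rows 4.8
```

View pics/w18.png

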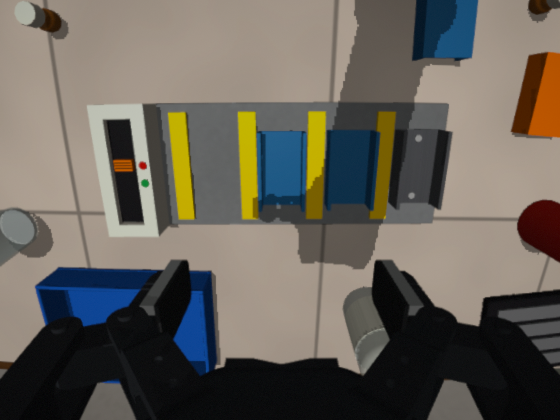

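View pics/top18.png

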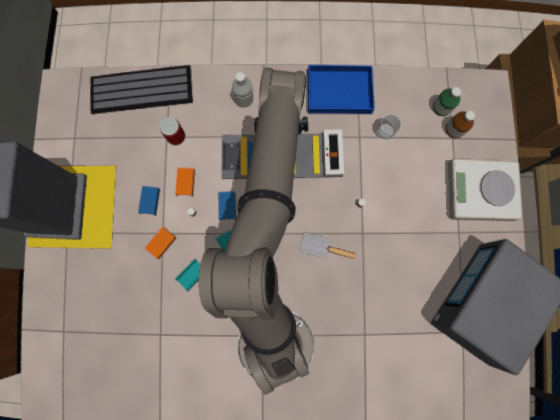

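Request:
drive_tool(
  series=[
    [-167, 15, 172, 0, -0.5, -0.3, 85],
    [-167, 15, 172, 0, -0.5, -0.3, 85],
    [-167, 15, 172, 0, -0.5, -0.3, 85],
    [-167, 15, 172, 0, -0.5, -0.3, 85],
    [-167, 15, 172, 0, -0.5, -0.3, 85],
  ],
)

```text
clock: 17.1
tcp_pos: [0.446, 0.1566, 0.2282]
orientation: [-1.573, -0.018, 0.024]
contact_force: [0.2, 0.9, -0.5]
grip_width: 0.0849
```

```bash
python3 - <<'E'
from meas import *
f=save('wrist','w19.png');f=save('wrist','w19.png')
print('blue');[print(np.round(b,1)) for b in blobs(f,*BLU,.03)]
E
python3 go.py 449 155 60 91.5
```

```text
blue
[ 1.009e+02  4.013e+02  7.846e+02 -9.220e+01  7.040e+01  7.200e+00
  5.000e-01]
[205.6 304.9 617.9  70.4 109.5  47.   -0.9]
[130.8 285.5 587.4 -28.3  75.3  33.2 -37.5]
[494.1 202.3 465.1 405.9  89.8  71.3  -6.4]
[278.7 181.4 447.9 158.5  90.   52.9   1.8]
t 17.2 tcp [444.2 159.2 227.9] yaw 91.93 grip 85.0 F [ 0.1 -1.2  1. ]
cmd [  5.6 167.9  -4.2] [ 0.05  0.43 -0.34] rows 3.4
```

View pics/w19.png

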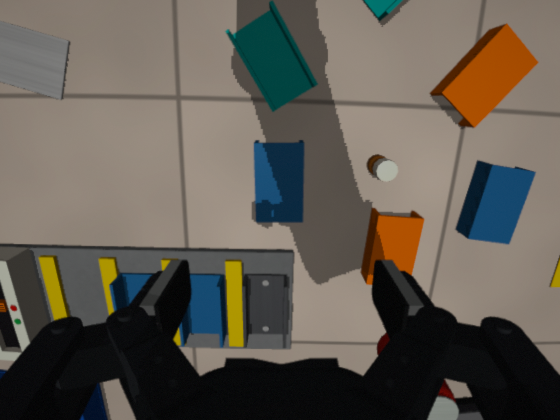

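```bash
python3 go.py 448.2 158.3 60 91.8
```

```text
t 17.2 tcp [444.2 159.2 227.9] yaw 91.93 grip 85.0 F [ 0.1 -1.2  1. ]
cmd [  4.9 167.9  -0.8] [ 0.05  0.13 -0.34] rows 3.4
```

Request:
drive_tool(
  series=[
    [5, 50, -1, 0, 0, -0.3, 85],
    [5, 100, -1, 0, 0, -0.3, 85],
    [5, 150, -1, 0, 0, -0.3, 85],
    [5, 168, -1, 0, 0, -0.3, 85],
    [5, 168, -1, 0, 0, -0.3, 85],
  ],
)

```text
clock: 17.7
tcp_pos: [0.4453, 0.1559, 0.0562]
orientation: [-1.577, -0.019, 0.032]
contact_force: [0.1, 0.3, 0.0]
grip_width: 0.0847
```

```bash
python3 - <<'E'
from meas import *
f=save('wrist','w20.png')
f=save('wrist','w20.png')
print('blue');[print(np.round(b,1)) for b in blobs(f,*BLU,.03)]
E
python3 go.py 448.2 158.3 14 91.8
```

```text
blue
[113.2 404.1 581.   37.4  38.3   7.  -19.1]
[284.8 235.6 446.3 158.4  93.4  53.1   2. ]
t 17.8 tcp [448.2 157.3  59.6] yaw 91.88 grip 85.1 F [0.2 0.  0.5]
cmd [ 0.1 45.6  1.1] [ 0.13  0.08 -0.12] rows 0.9
```

View pics/w20.png

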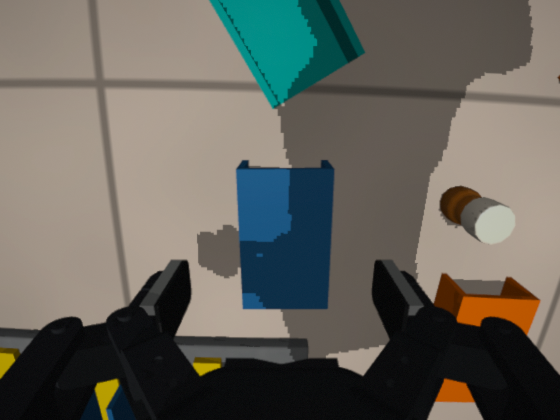

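Request:
drive_tool(
  series=[
    [0, 25, 1, 0.1, 0, 0, 85],
    [0, 47, 1, 0.1, 0, 0, 85],
    [0, 47, 1, 0.1, 0, 0, 85],
    [0, 47, 1, 0.1, 0, 0, 85],
  ],
)

```text
clock: 18.2
tcp_pos: [0.4489, 0.1583, 0.0138]
orientation: [-1.571, -0.025, 0.026]
contact_force: [1.4, -0.2, 0.3]
grip_width: 0.0848
```

Request:
drive_tool(
  series=[
    [0, 0, 0, 0, 0, 0, 40],
    [0, 0, 0, 0, 0, 0, 40],
    [0, 0, 0, 0, 0, 0, 40],
    [0, 0, 0, 0, 0, 0, 40],
    [0, 0, 0, 0, 0, 0, 40],
  ],
)

```text
clock: 18.7
tcp_pos: [0.4499, 0.1588, 0.0153]
orientation: [-1.569, -0.026, 0.025]
contact_force: [-1.8, 0.0, 11.6]
grip_width: 0.0527
```

```bash
python3 go.py 618 106 130 91
```

```text
t 18.7 tcp [449.9 158.8  15.3] yaw 91.87 grip 52.7 F [-1.8  0.  11.6]
cmd [ 166.4 -114.6  -58.1] [-0.08  0.87  0.06] rows 4.2
```

Request:
drive_tool(
  series=[
    [0, -10, 0, 0, 0, 0, 40],
    [0, -60, 0, 0, 0, 0, 40],
    [0, -105, 0, 0, 0, 0, 40],
    [45, -115, -16, 0, 0.4, 0, 40],
    [95, -115, -33, 0, 0.9, 0, 40],
  ],
)

```text
clock: 19.2
tcp_pos: [0.5449, 0.1313, 0.1347]
orientation: [-1.565, -0.021, 0.011]
contact_force: [0.5, 1.2, -1.6]
grip_width: 0.0532
```

```bash
python3 go.py 618 106 100 91.1
```

```text
t 19.2 tcp [544.9 131.3 134.7] yaw 91.17 grip 53.2 F [ 0.5  1.2 -1.6]
cmd [ 72.4  35.  -27. ] [-0.31  0.07  0.36] rows 1.7
```

Request:
drive_tool(
  series=[
    [72, 20, -27, -0.3, 0, 0.3, 40],
    [72, 35, -27, -0.3, 0, 0.3, 40],
    [72, 35, -27, -0.3, 0, 0.3, 40],
    [72, 35, -27, -0.3, 0, 0.3, 40],
  ],
)

```text
clock: 19.6
tcp_pos: [0.6172, 0.1054, 0.0998]
orientation: [-1.571, -0.015, 0.016]
contact_force: [-0.6, 0.9, -1.2]
grip_width: 0.0531
```

```bash
python3 held.py w21; python3 held.py w21; python3 go.py 618 106 70 91.1
python3 - <<'E'
from meas import *
f=load('w21.png')
[print(np.round(b,1)) for b in blobs(f,*YEL,.018)]
c=f['frame'][150:350,140:420]; cv2.imwrite('pics/w21q.png',cv2.resize(c,None,fx=2.8,fy=2.8,interpolation=cv2.INTER_NEAREST))
E
```

```text
t 19.8 tcp [617.  106.9 100.9] yaw 91.24 grip 53.0 F [ 0.1 -0.9 -1. ]
cmd [ 0.9 30.9 -1. ] [-0.06  0.14  0.09] rows 0.6
[   3.5  269.6  670.9 -121.7   32.4    8.9  -15.8]
[ 6.350e+01  1.803e+02  6.198e+02 -5.200e+01  1.296e+02  2.260e+01
  6.000e-01]
[1.702e+02 1.949e+02 6.186e+02 2.640e+01 1.290e+02 2.140e+01 3.000e-01]
[280.7 149.8 572.8 105.3  40.8  20.6   1.1]
```

View pics/w21.png

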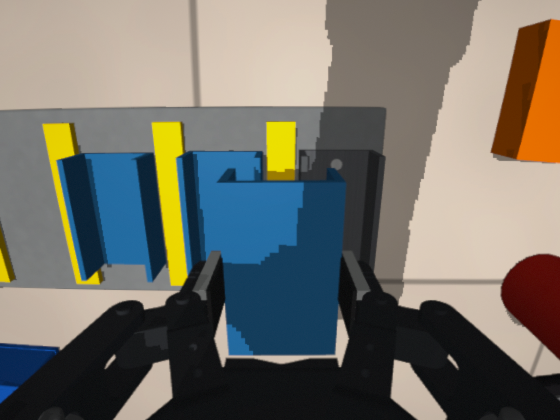

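View pics/w21q.png

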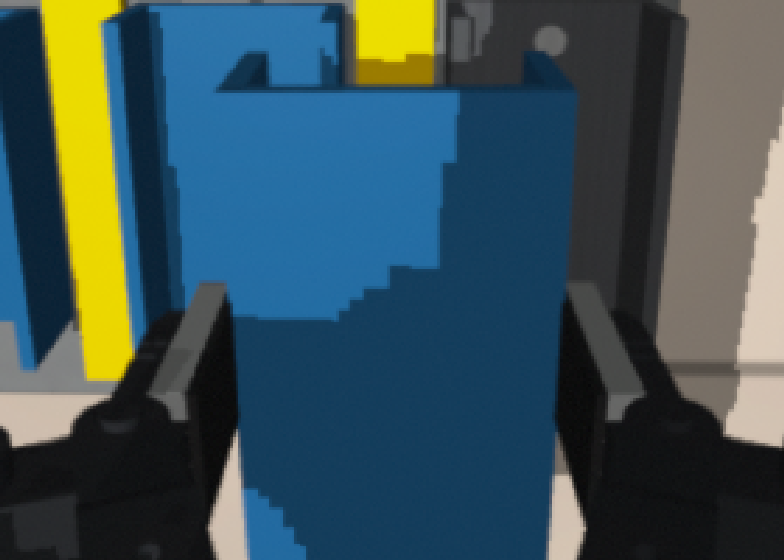

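Run:
```python
from h import *
f=load('w21.png')
print((ray(f,[[217.9,182.9],[346.1,182.9],[228,352],[336,352]],.1156)*1000).round(1))
print((ray(f,[[227.1,168.9],[338.0,168.9]],.0856)*1000).round(1))
print((ray(f,[[262.5,153],[299.3,153]],.042)*1000).round(1))
c=f['frame'][140:200,215:350]; cv2.imwrite('pics/w21r.png',cv2.resize(c,None,fx=5.8,fy=5.8,interpolation=cv2.INTER_NEAREST))
```

```text
[[571.8  79.8 115.6]
 [570.8 132.2 115.6]
 [658.3  80.9 115.6]
 [657.4 134.6 115.6]]
[[572.2  78.7  85.6]
 [571.2 134.1  85.6]]
[[570.8  94.   42. ]
 [570.4 117.1  42. ]]
```

View pics/w21r.png

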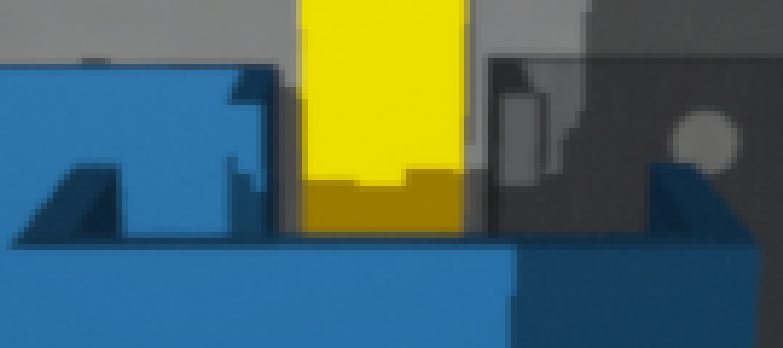

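Run:
```python
from h import *
f=load('w21.png')
print((ray(f,[[262.9,151.5],[299.1,150]],.012)*1000).round(1))
print((ray(f,[[227.9,168.9],[335.2,168.9]],.0856)*1000).round(1))
```

```text
[[574.5  92.6  12. ]
 [572.9 118.7  12. ]]
[[572.2  79.1  85.6]
 [571.2 132.7  85.6]]
```

Request:
drive_tool(
  series=[
    [1, 15, -0.4, 0, 0.1, 0, 40],
    [1, 30, -0.4, 0, 0.1, 0, 40],
    [1, 38, -0.4, 0, 0.1, 0, 40],
    [1, 46, -0.4, 0, 0.1, 0, 40],
    [1, 50, -0.4, 0, 0.1, 0, 40],
  ],
)

```text
clock: 20.3
tcp_pos: [0.6175, 0.1064, 0.0496]
orientation: [-1.57, -0.016, 0.016]
contact_force: [-0.8, -0.0, -1.9]
grip_width: 0.0531
```

```bash
python3 held.py w22;  python3 go.py 618.2 106.5 31.5 91.1
```

```text
t 20.4 tcp [617.7 106.4  50.1] yaw 91.13 grip 53.1 F [ 0.2  0.4 -1.6]
cmd [ 0.5 18.6  0.1] [-0.04  0.03  0.02] rows 0.4
```

View pics/w22z.png

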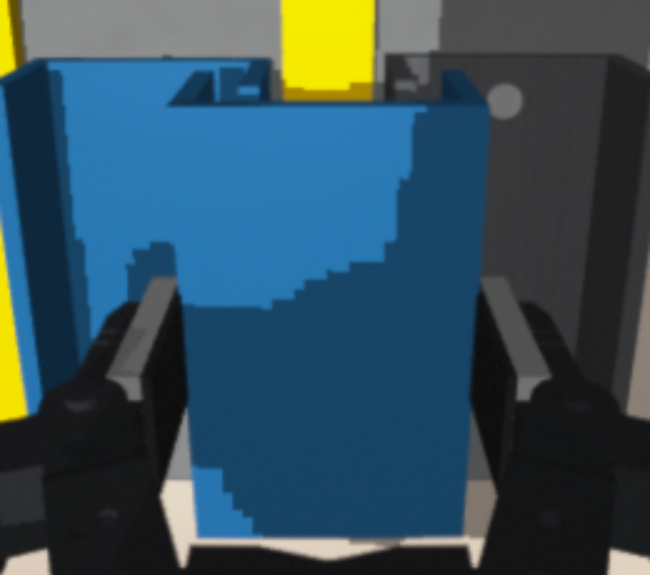

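Centred over the adjacent flanges, no contact. Continue down.

Request:
drive_tool(
  series=[
    [0.5, 8, 0, 0, 0, 0, 40],
    [0.5, 15, 0, 0, 0, 0, 40],
    [0.5, 18, 0, 0, 0, 0, 40],
    [0.5, 20, 0, 0, 0, 0, 40],
    [0.5, 20, 0, 0, 0, 0, 40],
  ],
)

```text
clock: 20.9
tcp_pos: [0.6177, 0.1064, 0.0313]
orientation: [-1.569, -0.015, 0.016]
contact_force: [-6.3, -0.5, 12.8]
grip_width: 0.0527
```

Request:
drive_tool(
  series=[
    [0, 0, 0, 0, 0, 0, 64],
    [0, 0, 0, 0, 0, 0, 64],
    [0, 0, 0, 0, 0, 0, 64],
    [0, -10, 0, 0, 0, 0, 64],
    [0, -40, 0, 0, 0, 0, 64],
  ],
)

```text
clock: 21.4
tcp_pos: [0.6156, 0.106, 0.0696]
orientation: [-1.571, -0.011, 0.02]
contact_force: [-0.2, 0.8, -0.2]
grip_width: 0.0639
```

Request:
drive_tool(
  series=[
    [0, -40, 0, 0, 0, 0, 85],
    [0, -90, 0, 0, 0, 0, 85],
    [0, -140, 0, 0, 0, 0, 85],
    [0, -180, 0, 0, 0, 0, 85],
    [0, -180, 0, 0, 0, 0, 85],
  ],
)

```text
clock: 21.9
tcp_pos: [0.6204, 0.106, 0.257]
orientation: [-1.568, -0.019, 0.011]
contact_force: [0.7, 1.0, 0.6]
grip_width: 0.0854
```

```bash
python3 - <<'E'
from meas import *
f=save('wrist','w23.png');f=save('wrist','w23.png');g=save('top','top23.png')
print('blue');[print(np.round(b,1)) for b in blobs(f,*BLU,.046)]
print('top');[print(np.round(b,1)) for b in blobs(g,*BLU,.03,roi=(130,110,425,260))]
E
python3 go.py 465 412 230 84
```

```text
blue
[  53.7  301.4  801.9 -220.3  289.4  135.5  -59.5]
[ 1.807e+02  1.679e+02  6.190e+02 -8.900e+00  8.920e+01  5.930e+01
  4.000e-01]
[264.4 168.8 616.6  87.2  93.4  91.  -89. ]
[541.8  46.8 472.5 382.2  83.5  54.1  -3.8]
top
[148.4 200.  465.5 412.1  86.2  56.   -6.2]
[2.579e+02 1.545e+02 6.149e+02 5.800e+01 8.810e+01 3.620e+01 3.000e-01]
[279.5 154.3 619.9 -14.3  91.6  49.5   0. ]
[ 340.4  111.   766.3 -218.4  216.7   10.8  -89.4]
t 22.05 tcp [616.3 106.1 249.4] yaw 91.14 grip 85.0 F [-0.7  0.4 -0.7]
cmd [-145.    20.4  308.8] [ 0.01  7.14 -0.39] rows 6.8
```

View pics/w23.png

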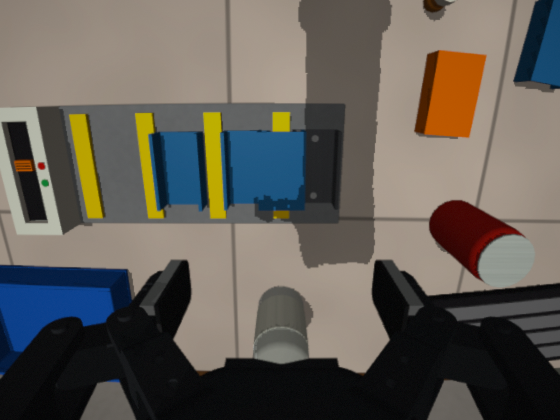

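Request:
drive_tool(
  series=[
    [-145, 20, 309, 0, 7.1, -0.3, 85],
    [-145, 20, 309, 0, 7.1, -0.3, 85],
    [-145, 20, 309, 0, 7.1, -0.3, 85],
    [-145, 20, 309, 0, 7.1, -0.3, 85],
    [-145, 20, 309, 0, 7.1, -0.3, 85],
  ],
)

```text
clock: 22.55
tcp_pos: [0.5038, 0.3307, 0.2336]
orientation: [-1.572, 0.085, -0.079]
contact_force: [1.1, -0.8, -0.9]
grip_width: 0.0852
```

```bash
python3 go.py 465 412 230 84
```

```text
t 22.55 tcp [503.8 330.7 233.6] yaw 84.03 grip 85.2 F [ 1.1 -0.8 -0.9]
cmd [-47.    3.6  76.8] [ 0.17  0.03 -0.22] rows 1.8
```

Request:
drive_tool(
  series=[
    [-47, 4, 77, 0, 0, -0.2, 85],
    [-47, 4, 77, 0, 0, -0.2, 85],
    [-47, 4, 77, 0, 0, -0.2, 85],
    [-47, 4, 77, 0, 0, -0.2, 85],
  ],
)

```text
clock: 22.95
tcp_pos: [0.4634, 0.4124, 0.2275]
orientation: [-1.575, 0.082, -0.078]
contact_force: [1.7, -0.3, -0.0]
grip_width: 0.085
```

```bash
python3 - <<'E'
from meas import *
f=save('wrist','w24.png');f=save('wrist','w24.png')
print('blue');[print(np.round(b,1)) for b in blobs(f,*BLU,.03)]
print(r.get_obs()['joints'].round(2))
E
python3 go.py 465 412 60 84
```

```text
blue
[1.260e+01 3.184e+02 6.239e+02 2.830e+01 8.970e+01 7.600e+00 3.000e-01]
[ 45.8 301.8 600.2 100.1  86.7  76.3 -85.8]
[287.3 174.3 465.6 416.5  90.3  52.8  -6. ]
[-1.11  0.41  0.38  1.71 -0.17  1.06  0.79]
t 23.05 tcp [465.5 410.2 228.5] yaw 83.92 grip 85.0 F [0.7 0.  0.2]
cmd [ -0.6 168.5   2.6] [ 0.31 -0.08 -0.05] rows 3.4
```

View pics/w24.png

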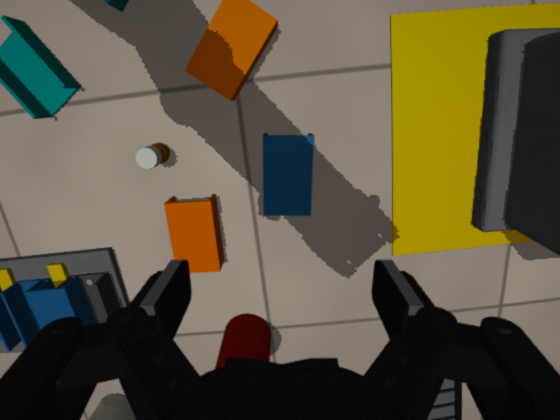

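```bash
python3 go.py 466.2 415.8 60 84
```

```text
t 23.05 tcp [465.5 410.2 228.5] yaw 83.92 grip 85.0 F [0.7 0.  0.2]
cmd [  0.2 168.5   6.5] [ 0.31 -0.08 -0.05] rows 3.4
```

Request:
drive_tool(
  series=[
    [0, 50, 6.5, 0.3, 0, 0, 85],
    [0, 100, 6.5, 0.3, 0, 0, 85],
    [0, 150, 6.5, 0.3, 0, 0, 85],
    [0, 168, 6.5, 0.3, 0, 0, 85],
    [0, 168, 6.5, 0.3, 0, 0, 85],
  ],
)

```text
clock: 23.55
tcp_pos: [0.4651, 0.4119, 0.057]
orientation: [-1.575, 0.09, -0.082]
contact_force: [0.3, -0.2, -0.7]
grip_width: 0.0848
```

```bash
python3 - <<'E'
from meas import *
f=save('wrist','w25.png')
f=save('wrist','w25.png')
print('blue');[print(np.round(b,1)) for b in blobs(f,*BLU,.03)]
E
python3 go.py 466.2 415.8 14 84
```

```text
blue
[286.4 230.4 463.7 416.5  93.2  53.   -6.4]
t 23.65 tcp [467.4 414.6  61.1] yaw 83.78 grip 84.9 F [-0.4 -0.1  0.7]
cmd [-1.3 47.1  1.1] [ 0.03 -0.22  0.  ] rows 0.9
```

View pics/w25.png

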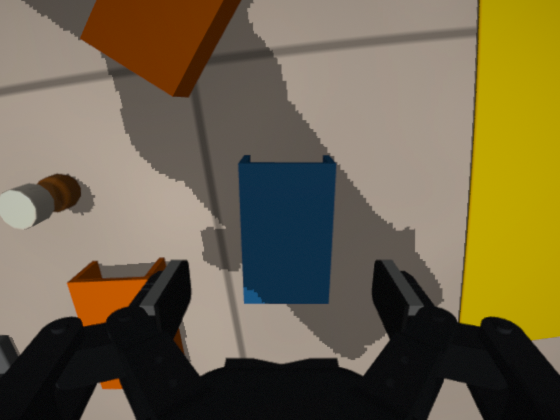

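Run:
```python
from meas import *
f=load('w24.png')
P=ray(f,[[166,205],[218,195],[222,270],[174,272]],.03)
o=r.get_obs(); T=R.from_rotvec(o['orientation'])
print((T.inv().apply(P-o['tcp_pos'])*1000).round(0))
```

```text
[[  32.   31. -135.]
 [  20.   31.  -75.]
 [ 114.   31.  -76.]
 [ 118.   31. -135.]]
```

Request:
drive_tool(
  series=[
    [-1.5, 25, 1.3, 0, -0.2, 0, 85],
    [-1.5, 48, 1.3, 0, -0.2, 0, 85],
    [-1.5, 48, 1.3, 0, -0.2, 0, 85],
    [-1.5, 48, 1.3, 0, -0.2, 0, 85],
  ],
)

```text
clock: 24.05
tcp_pos: [0.4673, 0.4163, 0.0149]
orientation: [-1.568, 0.082, -0.084]
contact_force: [-0.5, 0.3, 0.9]
grip_width: 0.0851
```

Request:
drive_tool(
  series=[
    [0, 0, 0, 0, 0, 0, 40],
    [0, 0, 0, 0, 0, 0, 40],
    [0, 0, 0, 0, 0, 0, 40],
    [0, 0, 0, 0, 0, 0, 40],
    [0, 0, 0, 0, 0, 0, 40],
  ],
)

```text
clock: 24.55
tcp_pos: [0.4684, 0.4171, 0.0169]
orientation: [-1.566, 0.081, -0.086]
contact_force: [-0.3, -0.8, 8.6]
grip_width: 0.0525
```

```bash
python3 go.py 618 26.2 150 91
```

```text
t 24.55 tcp [468.4 417.1  16.9] yaw 83.92 grip 52.5 F [-0.3 -0.8  8.6]
cmd [ 190.6 -133.8 -372.4] [-0.19 -7.08  0.2 ] rows 8.8
```

Request:
drive_tool(
  series=[
    [0, -10, 0, 0, 0, 0, 40],
    [0, -60, 0, 0, 0, 0, 40],
    [0, -110, 0, 0, 0, 0, 40],
    [20, -134, -40, 0, -1, 0, 40],
    [43, -134, -84, 0, -2, 0, 40],
  ],
)

```text
clock: 25.05
tcp_pos: [0.5035, 0.332, 0.1561]
orientation: [-1.56, 0.044, -0.059]
contact_force: [1.4, -0.4, -0.8]
grip_width: 0.0526
```

```bash
python3 go.py 619 26.2 140 91
```

```text
t 25.05 tcp [503.5 332.  156.1] yaw 86.25 grip 52.6 F [ 1.4 -0.4 -0.8]
cmd [ 135.1   14.2 -297.7] [-0.59 -4.76  0.57] rows 6.5
```

Request:
drive_tool(
  series=[
    [135, 10, -298, -0.5, -4.8, 0.5, 40],
    [135, 10, -298, -0.5, -4.8, 0.5, 40],
    [135, 10, -298, -0.5, -4.8, 0.5, 40],
    [135, 10, -298, -0.5, -4.8, 0.5, 40],
    [135, 10, -298, -0.5, -4.8, 0.5, 40],
  ],
)

```text
clock: 25.55
tcp_pos: [0.5923, 0.0939, 0.1468]
orientation: [-1.569, -0.016, 0.013]
contact_force: [1.0, -0.0, -1.5]
grip_width: 0.053
```

```bash
python3 go.py 619 26.2 102 91
```

```text
t 25.55 tcp [592.3  93.9 146.8] yaw 91.05 grip 53.0 F [ 1.  -0.  -1.5]
cmd [ 25.3  44.7 -68.3] [-0.12  0.05  0.13] rows 1.7
```

Request:
drive_tool(
  series=[
    [25, 10, -50, 0, 0, 0, 40],
    [25, 30, -68, 0, 0, 0, 40],
    [25, 45, -68, 0, 0, 0, 40],
    [25, 45, -68, 0, 0, 0, 40],
  ],
)

```text
clock: 25.95
tcp_pos: [0.6169, 0.0259, 0.1002]
orientation: [-1.569, -0.012, 0.014]
contact_force: [-0.6, 0.6, -1.5]
grip_width: 0.0528
```

```bash
python3 held.py w26; python3 held.py w26; python3 go.py 618.8 26.2 70 91.1
python3 - <<'E'
from meas import *
f=load('w26.png')
[print(np.round(b,1)) for b in blobs(f,*YEL,.018)]
c=f['frame'][140:200,200:360]; cv2.imwrite('pics/w26r.png',cv2.resize(c,None,fx=5,fy=5,interpolation=cv2.INTER_NEAREST))
E
```

```text
t 26.15 tcp [619.1  28.4 102.8] yaw 91.19 grip 53.1 F [ 0.7  0.  -1.1]
cmd [-0.5 32.8 -2.3] [-0.18  0.09  0.22] rows 0.7
[  71.3  200.7  621.4 -131.1  129.6   23.8    1. ]
[389.8 137.9 564.3 104.   23.8  21.9   1.6]
[278.  148.4 573.6  25.3  38.8  20.2   1. ]
[168.6 193.3 619.8 -52.8 129.4  21.6   0.9]
```

View pics/w26.png

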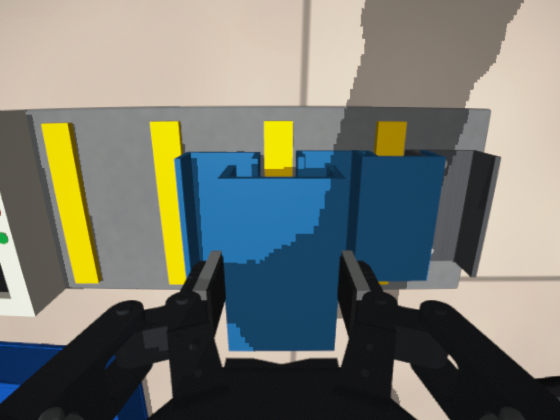

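View pics/w26r.png

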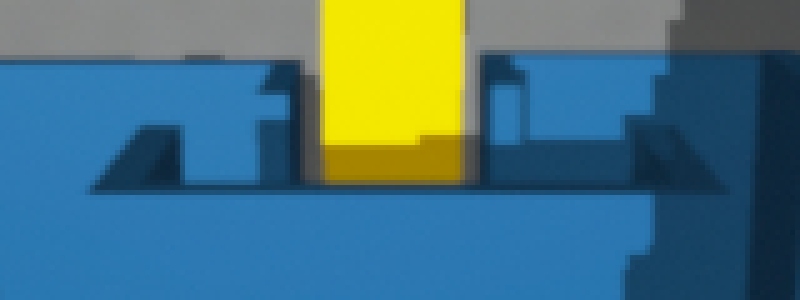

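```bash
python3 - <<'E'
from h import *
f=load('w26.png')
print((ray(f,[[218.4,178.2],[345.6,178.2]],.1159)*1000).round(1))
print((ray(f,[[228,165.2],[336,165.2]],.0859)*1000).round(1))
print((ray(f,[[260.4,152.4],[296.2,150.4]],.012)*1000).round(1))
E
python3 go.py 618.8 26.2 70 91.1
```

```text
[[571.6   1.4 115.9]
 [570.7  53.6 115.9]]
[[572.1   0.6  85.9]
 [571.2  54.8  85.9]]
[[577.1  12.5  12. ]
 [575.1  38.5  12. ]]
t 26.15 tcp [619.1  28.4 102.8] yaw 91.19 grip 53.1 F [ 0.7  0.  -1.1]
cmd [-0.5 32.8 -2.3] [-0.18  0.09  0.22] rows 0.7
```

Request:
drive_tool(
  series=[
    [2, 0, -2.1, -0.1, 0.1, 0.2, 40],
    [2, 25, -2.1, -0.1, 0.1, 0.2, 40],
    [2, 40, -2.1, -0.1, 0.1, 0.2, 40],
    [2, 48, -2.1, -0.1, 0.1, 0.2, 40],
    [2, 50, -2.1, -0.1, 0.1, 0.2, 40],
  ],
)

```text
clock: 26.65
tcp_pos: [0.6207, 0.0267, 0.0518]
orientation: [-1.57, -0.014, 0.017]
contact_force: [0.7, -0.3, -1.3]
grip_width: 0.0529
```

```bash
python3 held.py w27;  python3 go.py 621 26.2 32.9 91.1;python3 - <<'E'
from meas import *
f=load('w27.png')
c=f['frame'][140:200,200:360]; cv2.imwrite('pics/w27r.png',cv2.resize(c,None,fx=5,fy=5,interpolation=cv2.INTER_NEAREST))
E
```

```text
t 26.75 tcp [621.4  26.5  52.8] yaw 91.1 grip 52.5 F [-0.1 -1.1 -0.7]
cmd [-0.4 19.9 -0.3] [-0.07 -0.   -0.  ] rows 0.4
```

View pics/w27z.png

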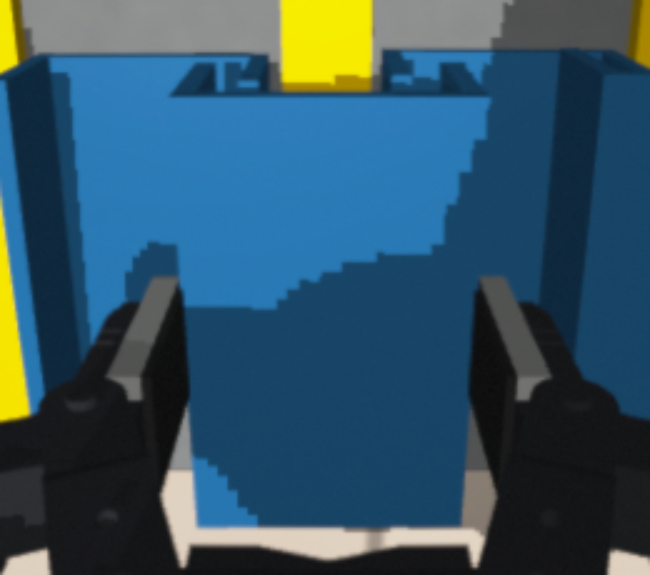

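View pics/w27r.png

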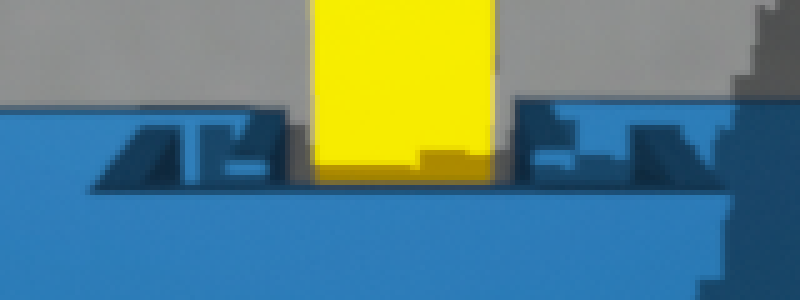

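Request:
drive_tool(
  series=[
    [0, 8, -0.6, 0, 0, 0, 40],
    [0, 15, -0.6, 0, 0, 0, 40],
    [0, 19, -0.6, 0, 0, 0, 40],
    [0, 21.5, -0.6, 0, 0, 0, 40],
    [0, 21.5, -0.6, 0, 0, 0, 40],
  ],
)

```text
clock: 27.25
tcp_pos: [0.6212, 0.0259, 0.0329]
orientation: [-1.569, -0.014, 0.016]
contact_force: [-6.4, -0.7, 16.6]
grip_width: 0.0526
```

Contact at 32.9 as expected; release.

Request:
drive_tool(
  series=[
    [0, 0, 0, 0, 0, 0, 62],
    [0, 0, 0, 0, 0, 0, 62],
    [0, 0, 0, 0, 0, 0, 62],
    [0, -10, 0, 0, 0, 0, 62],
    [0, -40, 0, 0, 0, 0, 62],
  ],
)

```text
clock: 27.75
tcp_pos: [0.619, 0.0258, 0.0711]
orientation: [-1.569, -0.01, 0.02]
contact_force: [0.5, 0.5, 0.1]
grip_width: 0.062
```

Request:
drive_tool(
  series=[
    [0, -40, 0, 0, 0, 0, 85],
    [0, -90, 0, 0, 0, 0, 85],
    [0, -140, 0, 0, 0, 0, 85],
    [0, -180, 0, 0, 0, 0, 85],
    [0, -180, 0, 0, 0, 0, 85],
  ],
)

```text
clock: 28.25
tcp_pos: [0.6237, 0.0251, 0.2584]
orientation: [-1.568, -0.018, 0.01]
contact_force: [-0.3, -0.1, 0.1]
grip_width: 0.0854
```

```bash
python3 - <<'E'
from meas import *
f=save('wrist','w28.png');f=save('wrist','w28.png');g=save('side','s28.png')
cv2.imwrite('pics/s28z.png',cv2.resize(g['frame'][150:290,270:410],None,fx=4,fy=4,interpolation=cv2.INTER_CUBIC))
c=f['frame'][90:240,140:440]; cv2.imwrite('pics/w28z.png',cv2.resize(c,None,fx=2.6,fy=2.6,interpolation=cv2.INTER_CUBIC))
E
python3 go.py 589 -189 200 1
```

```text
t 28.4 tcp [619.7  25.6 250.9] yaw 91.1 grip 85.1 F [-0.4  0.4 -0.6]
cmd [ -34.4   50.8 -214.1] [ 0.24 90.1  -0.39] rows 10.5
```

View pics/w28z.png

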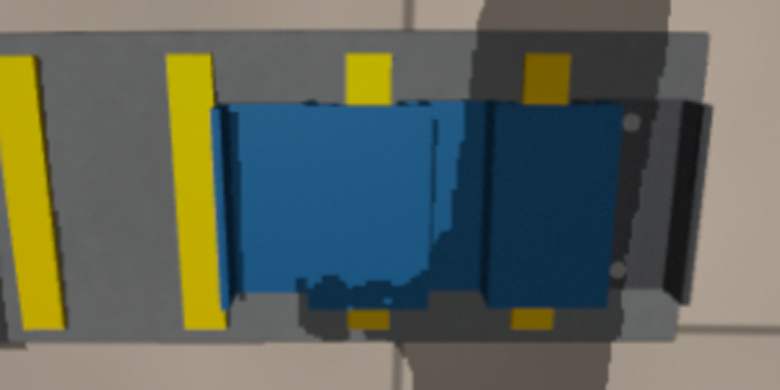

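View pics/s28z.png

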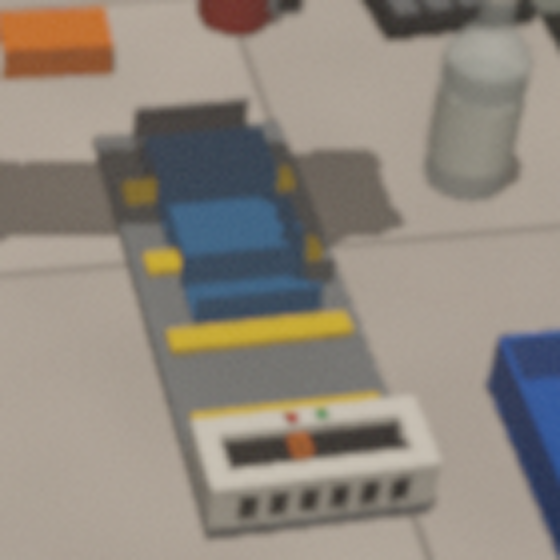

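Request:
drive_tool(
  series=[
    [-34, 20, -214, 0, 90, 0, 0],
    [-34, 20, -214, 0, 90, 0, 0],
    [-34, 20, -214, 0, 90, 0, 0],
    [-34, 20, -214, 0, 90, 0, 0],
    [-34, 20, -214, 0, 90, 0, 0],
  ],
)

```text
clock: 28.9
tcp_pos: [0.586, -0.1954, 0.229]
orientation: [-1.496, 0.591, -0.575]
contact_force: [-0.3, -0.2, 0.3]
grip_width: 0.0119
```

```bash
python3 go.py 589 -189 150 1
```

```text
t 28.9 tcp [ 586.  -195.4  229. ] yaw 47.31 grip 11.9 F [-0.3 -0.2  0.3]
cmd [-1.6 79.   7.4] [ 0.61 46.31 -0.19] rows 5.4
```

Request:
drive_tool(
  series=[
    [-1.6, 30, 7, 0.6, 46.3, 0, 0],
    [-1.6, 60, 7, 0.6, 46.3, 0, 0],
    [-1.6, 79, 7, 0.6, 46.3, 0, 0],
    [-1.6, 79, 7, 0.6, 46.3, 0, 0],
    [-1.6, 79, 7, 0.6, 46.3, 0, 0],
  ],
)

```text
clock: 29.4
tcp_pos: [0.5867, -0.1889, 0.1472]
orientation: [-1.25, 1.155, -1.142]
contact_force: [-0.0, 0.4, -0.0]
grip_width: 0.0002
```

```bash
python3 go.py 589 -188.7 62 1
```

```text
t 29.4 tcp [ 586.7 -188.9  147.2] yaw 4.76 grip 0.2 F [-0.   0.4 -0. ]
cmd [ 0.3 85.2  2.9] [ 0.41  3.76 -0.21] rows 1.7
```

Request:
drive_tool(
  series=[
    [0, 30, 3, 0.4, 3.8, -0.2, 0],
    [0, 70, 3, 0.4, 3.8, -0.2, 0],
    [0, 85, 3, 0.4, 3.8, -0.2, 0],
    [0, 85, 3, 0.4, 3.8, -0.2, 0],
  ],
)

```text
clock: 29.8
tcp_pos: [0.5865, -0.1876, 0.0591]
orientation: [-1.221, 1.202, -1.193]
contact_force: [-0.7, -0.6, 0.3]
grip_width: 0.0003
```

```bash
python3 -c "
from h import *
save('wrist','w29.png')"; python3 go.py 589 -188.7 44.9 1
```

```text
t 29.85 tcp [ 588.  -188.4   61.2] yaw 0.94 grip 0.0 F [ 0.2 -0.9  1.1]
cmd [ 0.3 16.3  1. ] [ 0.18 -0.06 -0.02] rows 0.3
```

View pics/w29.png

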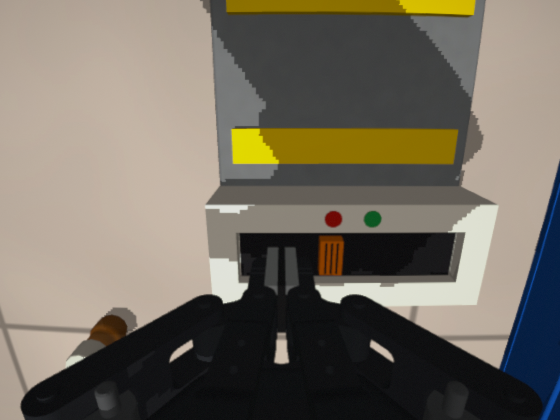

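Fingers are over the slot at (280,255), left of the knob (331,255) at the red dot; go in and push.

Request:
drive_tool(
  series=[
    [0, 8, 1, 0.2, 0, 0, 0],
    [0, 16.2, 1, 0.2, 0, 0, 0],
    [0, 16.2, 1, 0.2, 0, 0, 0],
    [0, 16.2, 1, 0.2, 0, 0, 0],
  ],
)

```text
clock: 30.25
tcp_pos: [0.5891, -0.1885, 0.0453]
orientation: [-1.216, 1.197, -1.197]
contact_force: [0.6, -0.1, 0.3]
grip_width: -0.0002
```

Request:
drive_tool(
  series=[
    [0, 0.2, 8, 0, 0, 0, 0],
    [0, 0.2, 16, 0, 0, 0, 0],
    [0, 0.2, 22, 0, 0, 0, 0],
    [0, 0.2, 28, 0, 0, 0, 0],
    [0, 0.2, 28, 0, 0, 0, 0],
  ],
)

```text
clock: 30.75
tcp_pos: [0.6183, -0.1879, 0.0451]
orientation: [-1.216, 1.195, -1.197]
contact_force: [-0.4, 0.2, 0.3]
grip_width: 0.0002
```

```bash
python3 -c "
from h import *
save('wrist','w30.png')"; python3 go.py 621 -188.7 44.9 1
```

```text
t 30.8 tcp [ 617.8 -187.9   45.1] yaw 0.97 grip -0.1 F [-0.2  0.4  0.7]
cmd [0.9 0.2 3.1] [-0.08 -0.03 -0.01] rows 0.1
```

View pics/w30.png

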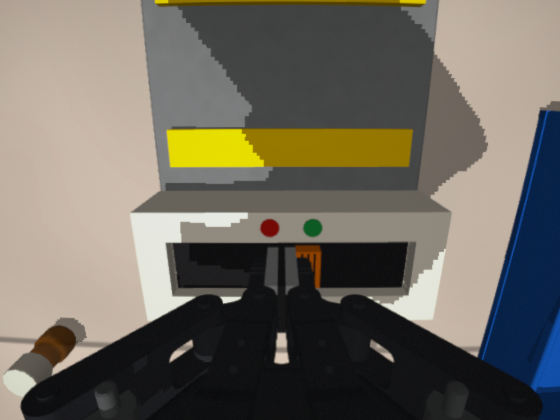

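Request:
drive_tool(
  series=[
    [0, 0, 3, 0, 0, 0, 0],
    [0, 0, 5, 0, 0, 0, 0],
    [0, 0, 6, 0, 0, 0, 0],
    [0, 0, 6, 0, 0, 0, 0],
  ],
)

```text
clock: 31.2
tcp_pos: [0.6207, -0.188, 0.0447]
orientation: [-1.219, 1.202, -1.194]
contact_force: [-8.0, 0.3, 7.2]
grip_width: -0.0001
```

Request:
drive_tool(
  series=[
    [0, -0.5, 4, 0, 0, 0, 0],
    [0, -0.5, 6, 0, 0, 0, 0],
    [0, -0.5, 6, 0, 0, 0, 0],
  ],
)

```text
clock: 31.5
tcp_pos: [0.6209, -0.188, 0.0444]
orientation: [-1.223, 1.212, -1.188]
contact_force: [-16.4, 3.1, 10.9]
grip_width: 0.0001
```

Request:
drive_tool(
  series=[
    [0, 0, -6, 0, 0, 0, 0],
    [0, 0, -9, 0, 0, 0, 0],
    [0, -40, -9, 0, 0, 0, 0],
    [0, -90, -9, 0, 0, 0, 0],
    [0, -140, -9, 0, 0, 0, 0],
  ],
)

```text
clock: 32.0
tcp_pos: [0.6142, -0.1886, 0.186]
orientation: [-1.223, 1.212, -1.188]
contact_force: [1.0, -0.0, 0.8]
grip_width: -0.0002
```

Request:
drive_tool(
  series=[
    [0, -40, 0, 0, 0, 0, 0],
    [0, -60, 0, 0, 0, 0, 0],
    [0, -60, 0, 0, 0, 0, 0],
    [0, -60, 0, 0, 0, 0, 0],
  ],
)

```text
clock: 32.4
tcp_pos: [0.6155, -0.1885, 0.246]
orientation: [-1.222, 1.211, -1.188]
contact_force: [-0.3, 0.8, -1.2]
grip_width: 0.0002
```

Run:
```python
from meas import *
f=save('wrist','w31.png');g=save('side','s31.png');t=save('top','top31.png')
cv2.imwrite('pics/s31z.png',cv2.resize(g['frame'][120:320,240:440],None,fx=3,fy=3,interpolation=cv2.INTER_CUBIC))
print('sw');[print(np.round(b,1)) for b in blobs(f,(3,150,80),(18,255,255),.05,3,roi=(200,120,360,230))]
```

```text
sw
[ 299.5  177.   633.  -188.    20.1   12.   -88.6]
```

View pics/w31.png

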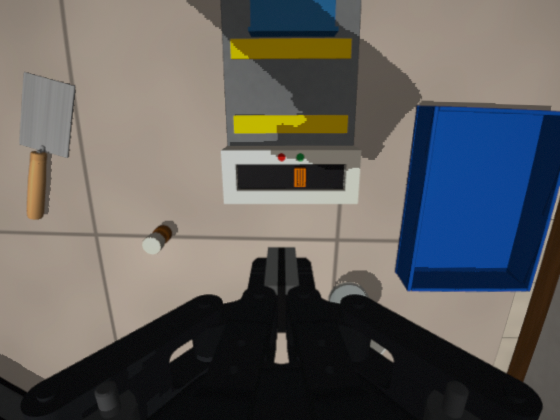

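View pics/s31z.png

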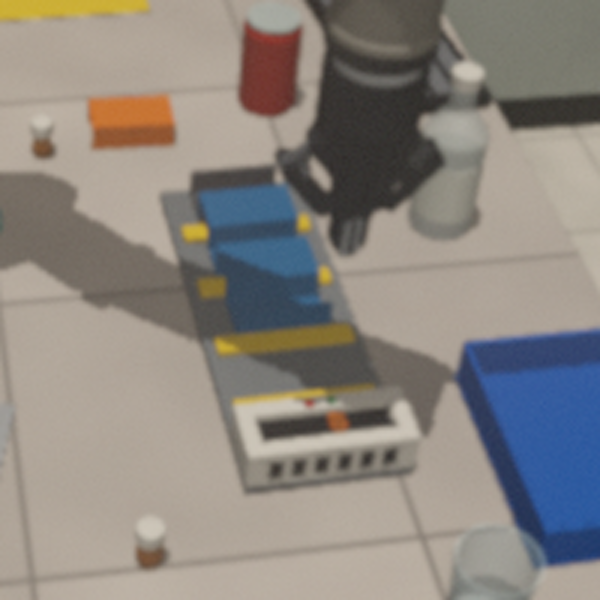

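View pics/top31.png

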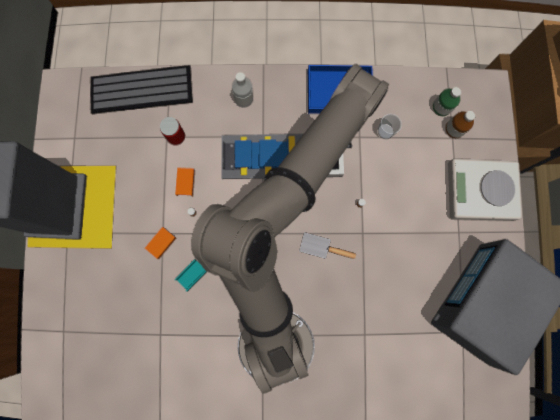

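```bash
python3 -c "
from h import *
print(r.hand_in())"
```

```text
the job is handed in; nothing more can be done
None
```

The job was done in the order asked and handed in at about 32.5 s of the 210 s; no verdict came back.

- **Switch off:** I slid it towards the robot until it stopped against the end, with the knob at the red dot.
- **Open-up channels:** Two were present, and they lie in bays 1 and 2. Both measured within about 1 mm and 0.5° of the bays.
- **Open-down channels:** Both are set over span 1 and span 2. Each touched down at the expected height, so they lie level, with the ends in line to within about 2–3 mm by eye and rough measurement.
- **Switch on:** I slid it back until it stopped at about 16 N. The final picture shows the knob at the green dot, at x = 633 mm, slightly further than the 632 mm it started at.

The last wrist, side and top pictures show the stack straight, and the vials, beaker and can apparently where they were. The arm is clear above the housing. The can and beaker I compared only by eye. I saw no channel knocked aside. No check failed, and the camera views agreed to about 1–2 mm.

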